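Pack away the sharpening kit in its stacking trays

TASK

Pack away the sharpening kit: slide every sharpening stone, standing on edge, fully down into a slot of its own in the base crate, then stack the deep tray on the crate so that it sits level and fully down inside the four corner irons. Put every small thing (paste tin, compound block, honing guide) in the deep tray, and finally close it with the shallow tray stacked on top in the same way. Leave the red square, the offcut and the other tools where they lie.

Things in the scene. Friction and masses are not known exactly. Their poses are not given: they have to be found in the camera images.
- base: The fixed base crate: an open plywood box on the bench, rim 68 mm high, outline 136 mm along its x and 200 mm along its y, walls 7 mm. Inside, up to 32 mm above the bench, lies a dark wood block with three parallel slots, 52 mm apart along y; a stone in a slot reaches 57 mm above the bench, with 28 mm free beside it for a finger. Origin at the centre of the underside, z up.
- base_rim (a point): Centre of the crate's mouth, at rim height. An L-shaped steel iron on each outer corner, legs 30 mm, rises above the rim: 8 mm upright leaving 2 mm play round a tray's foot, then flared as a lead-in up to 15 mm; 156 x 220 mm over the flares. A tray set on it, either way round, rests on the rim with its foot inside the four irons.
- slot0 (a point): Centre of the floor of the slot at the crate's -y end. The floor is 7 mm above the bench; the slot is 103 mm long (along the crate's x), 27 mm wide (along its y) and 25 mm deep, with a 4 mm chamfer round its mouth.
- slot1 (a point): Centre of the floor of the middle slot, same size.
- slot2 (a point): Centre of the floor of the slot at the crate's +y end, same size.
- deep_tray: The deep loose plywood tray, 66 mm to its rim, about 0.45 kg, with two long compartments of 55 x 186 mm. Floor and walls 7 mm, outline 136 mm along its x and 200 mm along its y. Steel corner irons stand up above the rim like those of the crate (see base_rim). Origin at the centre of the underside, z up.
- deep_grip (a point): Middle of the top edge of the deep tray's divider, 62 mm above the underside: a wooden bar 12 mm thick that runs the inner length along the tray's y, up from the floor. It is the grip: pinch it here, fingers closing along the tray's x.
- shallow_tray: The shallow loose plywood tray, 44 mm to its rim, about 0.36 kg, two compartments. Floor and walls 7 mm, outline 136 mm along its x and 200 mm along its y. Steel corner irons stand up above the rim like those of the crate (see base_rim). Origin at the centre of the underside, z up.
- shallow_grip (a point): Middle of the top edge of the shallow tray's divider, 40 mm above the underside; 12 mm thick, along the tray's y, gripped like the deep tray's.
- stone0: A grey sharpening stone, a plain bar 100 x 24 x 50 mm (x, y, z), 0.26 kg, standing on its 24 mm edge on the bench. Origin at the centre of its underside, long side along its x, z up. May be absent.
- stone1: A grey sharpening stone, a plain bar 100 x 24 x 50 mm (x, y, z), 0.26 kg, standing on its 24 mm edge on the bench. Origin at the centre of its underside, long side along its x, z up. May be absent.
- stone2: A grey sharpening stone, a plain bar 100 x 24 x 50 mm (x, y, z), 0.26 kg, standing on its 24 mm edge on the bench. Origin at the centre of its underside, long side along its x, z up. May be absent.
- tin: A small round steel tin of honing paste, diameter 48 mm, 30 mm high. Origin at the centre of its underside, z up. About 0.1 kg. May be absent.
- wax: A brown block of polishing compound, 50 x 38 x 28 mm (x, y, z). Origin at the centre of its underside, z up. About 0.1 kg. May be absent.
- guide: A metal honing guide, 54 x 36 mm (x, y; its foot plate 54 x 40 mm) and 26 mm high, with a brass roller across its y and two small brass screws (to 30 mm) on top. Origin at the centre of its underside, z up. About 0.1 kg. May be absent.
- square: A red T-shaped try square lying on the bench, head 26 x 80 x 18 mm, blade 34 mm wide reaching 153 mm along its x. Not part of the job: leave it alone. Origin under the middle of its head.
- offcut: A small pale wood offcut, 36 x 55 x 22 mm. Not part of the job: leave it alone. Origin at the centre of its underside.
Not all that is in view belongs to the job. Leave any blue or green look-alike of the wax alone.

How it is judged:
By the outcome, as a careful person would: the job done as asked, in the order asked, and still so for the second after the job is handed in, with the robot touching nothing.
Of stone0, stone1, stone2 only 2 to 3 are there at a start; the rules pass over those that are not, and their reading is None.
Of tin, wax, guide only 2 to 3 are there at a start; the rules pass over those that are not, and their reading is None.
At some moment in a run one of deep_tray, shallow_tray, tin, wax, guide may be knocked a few centimetres aside while the robot is not near it.
It also fails if it takes over 210 s, if anything falls off the work surface, if the arm or the gripper's body presses on something with over 40 N, if the wrist force passes 120 N, or if a joint passes its speed limit or range.

ROBOT

A 6-joint arm with a two-finger parallel gripper is mounted at the origin on the work surface. World frame = base frame: x ahead of the robot, y to its left, z up, the work surface at z = 0. Lengths are in mm, angles in rad, forces in N, time in s.
With the tool pointing down it reaches from about 350 to 775 mm from the base axis. Payload 7.3 kg.
Tool frame: the origin (TCP) lies between the finger pads; the fingertips stand 14 mm ahead of it and the grasp point (between the pads) lies 5 mm behind it; z points along the fingers, y is the line along which they close (so a half turn about z gives the same grasp; the last joint's range is limited). The gripper opens to 92 mm and grips with 3 to 60 N. Pads are 19 mm wide; open, the fingers measure 130 mm over their backs; the gripper's body (75 mm by 190 mm) begins 47 mm behind the grasp point.
Start: joints at [-1.452, 0.342, 1.524, -0, 1.275, -0.146], TCP at [137.423, -506.713, 240.741] pointing down, gripper open.
Joint ranges: [-2.53, 2.53], [-0.77, 2.02], [0.04, 2.7], [-1, 4.14], [0.28, 2.66], [-3.11, 3.11]. Speed limits (rad/s): [2.57, 2.57, 3.14, 3.14, 3.14, 3.14].

INTERFACE

Orientations are given as [roll, pitch, yaw] about the fixed x, y, z axes, in that order (R = Rz(yaw) Ry(pitch) Rx(roll)).
In Python, from plant import get_obs, cams, close_job gives the robot as it stands. The module is installed in compiled form; this text tells all that it offers.
- The arm moves only by the shell command python3 -m creep 'ROWS'. ROWS is JSON, a list of rows, each an object of numbers: "hand": the opening, from 0 (shut) to 1 (fully open); "tx", "ty", "tz": the shift along the tool's x, y, z in m; "spin": the turn about the tool's z in degrees. In form: [{"hand": .., "tx": .., "ty": .., "tz": .., "spin": ..}, ...]. A call has 1 to 5 rows; each row shifts and turns the commanded pose from where the row before left it, along the tool's axes as they then stand; what a row does not reach is not made up. A row lasts 1/8 s, in which the tool goes at most 62.5 mm and 10.7 degrees, less where a joint would pass 70% of its speed; a pose out of reach is approached as far as the arm can. A call is refused whole if a number of a shift passes 0.0625 or a number of a turn 10.7, either way. A call with a gripper value outside its range is refused whole. The fingers move at their own pace and stop on an object; the grip force is fixed at half the most. Time passes only in rows, so rows that do not move let the fingers close. It gives the time, the measured TCP pose, the force, the opening and the grip force at its end, in the units of the state.
- get_obs(): the state, without advancing time (a new reading comes with each control period).
- cams.capture(name): name is "side" or "top"; returns a dict with "color" (480x640x3 uint8, red, green, blue), "K" (3x3 intrinsics, pixels), "R" (3x3) and "t" (3): a world point X has camera coordinates R X + t. Camera axes: x right, y down, z forward; pixel columns grow to the right and rows downward; lengths in mm; the calibration is good to about 2 mm. A picture is of the moment at which its call begins. There is no depth.
- close_job(): hands the job in; it is judged then, once.
The state is a dict: "time": time; "joint_positions": joint angles; "dq": joint speeds; "tau": joint torques, N m; "tool_pos": TCP position; "tcp_rot": TCP orientation; "contact_force": force on the tool from outside, world axes, zero at the start; "moment": the same for the moment, N m; "grip_width": finger opening in mm; "finger_force": force on a finger pad.
Only numpy, scipy, OpenCV 4.12 (cv2) and the standard library are available. Lean on these libraries where they do the work, as an engineer would, in place of code of your own. Each camera call takes 0.05 s, during which the arm holds its last target. There are 200 camera calls.

## Working session

There is one attempt and no reset: what is moved stays moved. The work goes in short steps, Python scripts to look and compute and a shell command to move; the robot and the scene stay as the last step left them, time stands still between calls to the robot, and variables do not carry over. Pictures are saved under pics/ and viewed, at most 14 in all, crops included, and the job is handed in when it is done.

```bash
mkdir -p pics; python3 - <<'E'
from plant import get_obs,cams
import cv2,numpy as np
for n in("top","side"):
    c=cams.capture(n); cv2.imwrite(f"pics/{n}0.png",c["color"][:,:,::-1]); print(n,c["K"].round(1).tolist(),c["R"].round(4).tolist(),c["t"].round(1).tolist(),(-c["R"].T@c["t"]).round())
o=get_obs();print(o)
E
```

```text
top [[464.9, 0.0, 326.7], [0.0, 464.9, 240.2], [0.0, 0.0, 1.0]] [[-0.0288, -0.9996, -0.0038], [-0.9974, 0.029, -0.0657], [0.0657, 0.0019, -0.9978]] [30.3, 555.4, 1190.5] [ 477.   12. 1224.]
side [[459.1, 0.0, 326.9], [0.0, 459.1, 240.2], [0.0, 0.0, 1.0]] [[0.9764, -0.216, -0.0041], [-0.1707, -0.7597, -0.6274], [0.1325, 0.6133, -0.7786]] [-561.5, 152.3, 924.2] [ 452. -572.  813.]
{'time': 0.1, 'joint_positions': array([-1.45199165e+00,  3.42664266e-01,  1.52492119e+00, -1.36130476e-05,
        1.27541397e+00, -1.45992199e-01]), 'dq': array([-0.00185567, -0.00152114, -0.00200592, -0.00070135, -0.00023734,
       -0.00044498]), 'tau': array([ 4.04111879e-04, -4.32005095e+01, -2.44693315e+01,  7.19221216e-02,
        5.26156963e-02, -4.45840988e-05]), 'tool_pos': array([ 137.37923417, -506.3456067 ,  240.10873566]), 'tcp_rot': array([-3.14019896e+00, -1.91768757e-04,  2.64800711e-01]), 'contact_force': array([ 0.58011193, -0.43556578,  0.23405695]), 'moment': array([ 0.00121131, -0.00312584,  0.046795  ]), 'finger_force': 0.0, 'grip_width': 91.66458843822689}
```

View pics/top0.png

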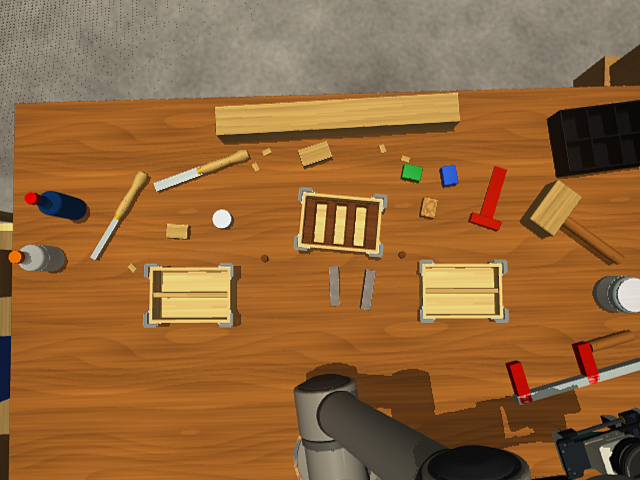

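View pics/side0.png

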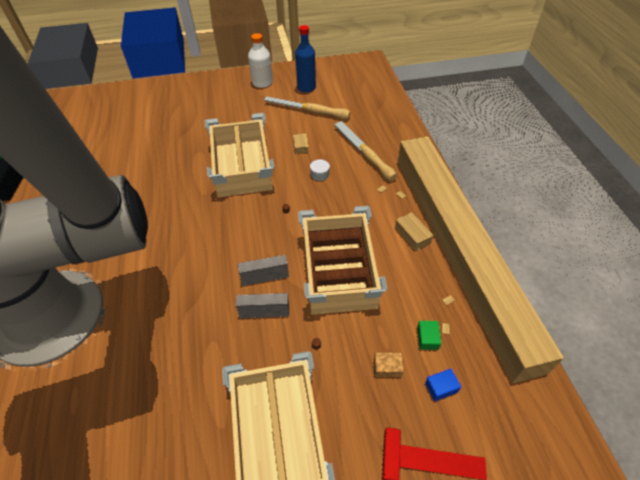

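The top view shows two stones at (335,286) and (368,289), the tin at (222,218), and the crate at (341,223). The trays are at (190,295) and (462,290). For the wax, the candidates are brown (429,208), green (412,173), blue (449,175) and the pale blocks at (178,231) and (315,153). Brown (429,208) fits the description. I'll confirm it in a crop and check the tray heights there.

```bash
python3 - <<'E'
import cv2,numpy as np
t=cv2.imread("pics/top0.png");s=cv2.imread("pics/side0.png")
a=cv2.resize(t[140:330,140:520],(800,400),interpolation=cv2.INTER_CUBIC)
b=cv2.resize(t[190:225,395:455],(343,200),interpolation=cv2.INTER_CUBIC)
c=cv2.resize(s[340:400,360:460],(333,200),interpolation=cv2.INTER_CUBIC)
im=np.zeros((600,800,3),np.uint8);im[:400]=a;im[400:,:343]=b;im[400:,350:683]=c
cv2.imwrite("pics/crop1.png",im)
d=np.zeros((600,800,3),np.uint8)
d[:,:400]=cv2.resize(s[100:210,190:290],(400,440),interpolation=cv2.INTER_CUBIC)[:440].repeat(1,0) if 0 else cv2.copyMakeBorder(cv2.resize(s[105:205,195:285],(400,444),interpolation=cv2.INTER_CUBIC),0,156,0,0,cv2.BORDER_CONSTANT)
d[:,400:]=cv2.resize(s[340:480,215:345],(400,600),interpolation=cv2.INTER_CUBIC)
cv2.imwrite("pics/crop2.png",d)
E
```

```text
(no output)
```

View pics/crop1.png

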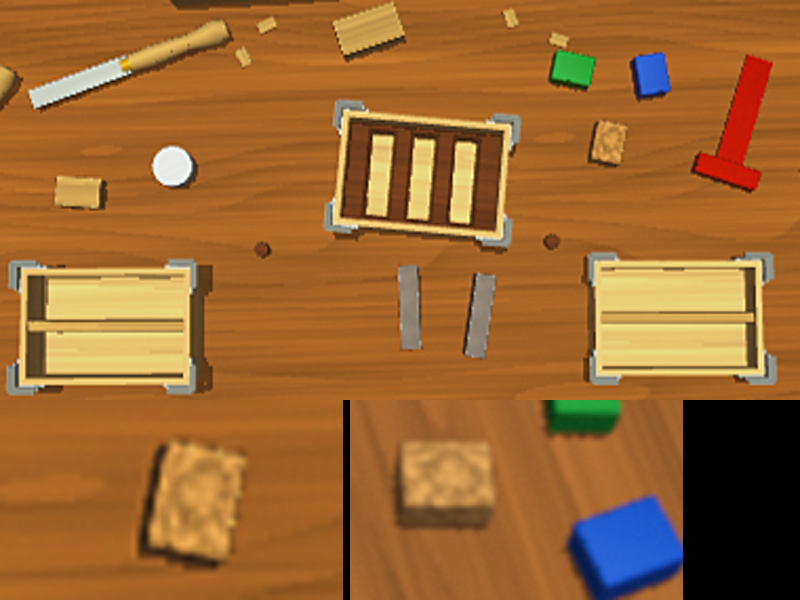

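View pics/crop2.png

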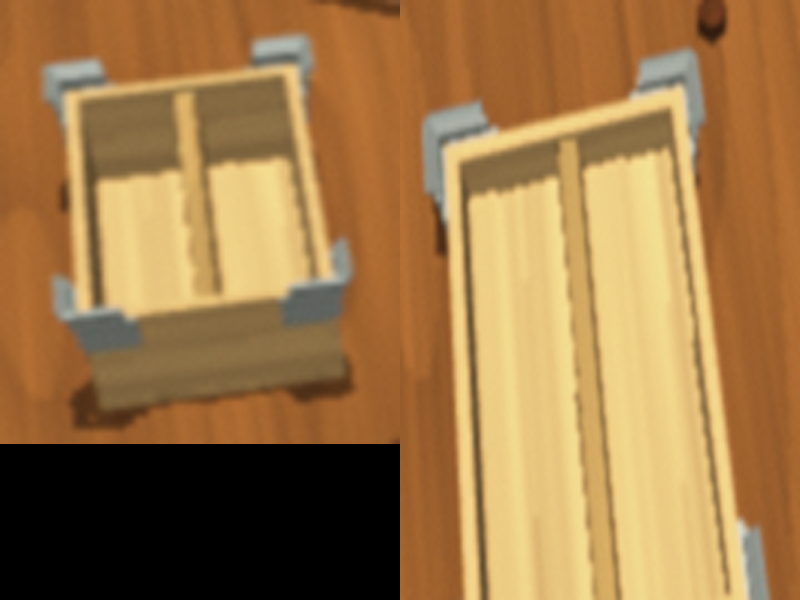

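The left tray (190,295) shows high inner walls, so it is the deep one; the right tray (462,290) is the shallow one. The mottled brown block (429,208) is the wax. No guide is visible, and there are only two stones. I'll now fit poses by matching projected silhouettes in both cameras.

```bash
cat > see.py <<'E'
import cv2,numpy as np
from scipy.optimize import minimize
from plant import get_obs,cams
def grab(tag=None):
    C={n:cams.capture(n) for n in("top","side")}
    if tag:
        for n in C: cv2.imwrite(f"pics/{n}_{tag}.png",C[n]["color"][:,:,::-1])
    return C
def proj(c,X):
    p=(np.asarray(X,float)@c["R"].T+c["t"])@c["K"].T
    return p[:,:2]/p[:,2:]
def unproj(c,uv,z):
    d=c["R"].T@np.linalg.solve(c["K"],[uv[0],uv[1],1]);o=-c["R"].T@c["t"]
    return (o+d*(z-o[2])/d[2])[:2]
def box(lx,ly,z0,z1):
    return np.array([[sx*lx/2,sy*ly/2,z] for sx in(-1,1) for sy in(-1,1) for z in(z0,z1)])
def cyl(d,z0,z1):
    a=np.linspace(0,2*np.pi,24,endpoint=False)
    return np.array([[d/2*np.cos(t),d/2*np.sin(t),z] for t in a for z in(z0,z1)])
def tray(h): # irons: flare tops and uprights
    return np.vstack([box(156,220,h+15,h+15),box(142,206,h-5,h+8)])
def place(P,q):
    c,s=np.cos(q[2]),np.sin(q[2])
    return np.c_[P[:,0]*c-P[:,1]*s+q[0],P[:,0]*s+P[:,1]*c+q[1],P[:,2]]
def mask(c,kind):
    h=cv2.cvtColor(c["color"],cv2.COLOR_RGB2HSV).astype(int);r,g=c["color"][...,0].astype(float),c["color"][...,1]
    if kind=="grey": return (h[...,1]<70)&(h[...,2]>60)
    if kind=="wax": return (g/(r+1)>.62)&(h[...,1]>70)&(h[...,0]<30)&(r>60)
def fit(C,P,q0,kind,hull=False,names=("top","side"),pad=12,S=4):
    """q=(x,y,yaw) maximising overlap of projected hull and mask, in the cameras named."""
    data=[]
    for n in names:
        c=C[n];uv=proj(c,place(P,q0));lo=np.floor(uv.min(0)).astype(int)-pad;hi=np.ceil(uv.max(0)).astype(int)+pad
        lo=np.maximum(lo,0);m=mask(c,kind)[lo[1]:hi[1],lo[0]:hi[0]].astype(np.uint8)
        k,l,st,_=cv2.connectedComponentsWithStats(m)
        if hull:
            for i in range(1,k):
                if st[i,4]<12:m[l==i]=0
            ch=cv2.convexHull(cv2.findNonZero(m));m=cv2.fillConvexPoly(m*0,ch,1)
        else: m=(l==1+np.argmax(st[1:,4])).astype(np.uint8)
        data.append((c,lo,cv2.resize(m,None,fx=S,fy=S,interpolation=cv2.INTER_LINEAR) if 0 else np.kron(m,np.ones((S,S),np.uint8))))
    def cost(q):
        e=0
        for c,lo,m in data:
            uv=(proj(c,place(P,q))-lo+.5)*S
            r=cv2.fillConvexPoly(np.zeros_like(m),cv2.convexHull(np.round(uv*16).astype(np.int32)),1,shift=4)
            e+=1-(r&m).sum()/max(1,(r|m).sum())
        return e/len(data)
    b=None
    for y in(-.1,0,.1):
        s0=np.array(q0)+[0,0,y]
        r=minimize(cost,s0,method="Nelder-Mead",options=dict(initial_simplex=np.vstack([s0,s0+[8,0,0],s0+[0,8,0],s0+[0,0,.1]]),xatol=.05,fatol=1e-4))
        if b is None or r.fun<b.fun:b=r
    return b.x,b.fun
def go(x,y,yaw=None,o=None):
    """print total tool shift and spin (spin split/turning ignored: do shift first, then spin)"""
    o=o or get_obs();a=o["tcp_rot"][2];dx,dy=x-o["tool_pos"][0],y-o["tool_pos"][1]
    sp=0 if yaw is None else -np.degrees((yaw-a+np.pi/2)%np.pi-np.pi/2)
    print("to (%.0f,%.0f): tx %.4f ty %.4f spin %.1f  z now %.1f yaw %.3f q6 %.2f"%(x,y,(dx*np.cos(a)+dy*np.sin(a))/1e3,(dx*np.sin(a)-dy*np.cos(a))/1e3,sp,o["tool_pos"][2],a,o["joint_positions"][5]))
STONE=box(100,24,0,50);TIN=cyl(48,0,30);WAX=box(50,38,0,28);BASE=tray(68);DEEP=tray(66);SHAL=tray(44)
E
cat > m1.py <<'E'
from see import *
C=grab();t=C["top"];np.set_printoptions(precision=3,suppress=True)
T=[("stoneA",STONE,(335,286),50,0,"grey",0),("stoneB",STONE,(368,289),50,0,"grey",0),("base",BASE,(342,223),75,0,"grey",1),("deep",DEEP,(190,295),75,0,"grey",1),("shal",SHAL,(463,291),50,0,"grey",1),("tin",TIN,(222,218),30,0,"grey",0),("wax",WAX,(429,208),28,0,"wax",0)]
for n,P,uv,z,a,k,h in T:
    q0=[*unproj(t,uv,z),a]
    for nm in(("top",),("side",),("top","side")):
        if n=="shal" and nm!=("top",):continue
        q,e=fit(C,P,q0,k,h,nm);print(n,nm,q,round(e,3))
go(350,0)
E
python3 m1.py
```

```text
stoneA ('top',) [439.251  -0.857   0.014] 0.102
stoneA ('side',) [439.534   0.577   0.01 ] 0.119
stoneA ('top', 'side') [439.471  -0.896   0.014] 0.112
stoneB ('top',) [426.706 -86.083  -0.15 ] 0.2
stoneB ('side',) [426.541 -85.689  -0.221] 0.123
stoneB ('top', 'side') [426.612 -85.687  -0.185] 0.163
base ('top',) [595.132 -19.825  -0.117] 0.113
base ('side',) [585.091 -30.908  -0.104] 0.252
base ('top', 'side') [594.509 -20.649  -0.119] 0.191
deep ('top',) [428.353 358.718  -0.016] 0.024
deep ('side',) [429.665 348.43   -0.055] 0.269
deep ('top', 'side') [428.273 358.296  -0.027] 0.15
shal ('top',) [ 417.249 -322.046   -0.028] 0.008
tin ('top',) [621.242 287.183   0.096] 0.1
tin ('side',) [618.295 287.322   0.07 ] 0.071
tin ('top', 'side') [620.031 286.923  -0.082] 0.096
wax ('top',) [ 635.006 -253.848   -0.228] 0.133
wax ('side',) [ 634.156 -252.908   -0.229] 0.047
wax ('top', 'side') [ 634.383 -253.091   -0.22 ] 0.093
to (350,0): tx 0.3377 ty -0.4332 spin 0.0  z now 240.4 yaw 0.265 q6 -0.15
```

```bash
cat > m2.py <<'E'
from see import *
C=grab();np.set_printoptions(precision=3,suppress=True)
out=[]
R=[("A",STONE,[439,0,.08],"grey",0,4),("B",STONE,[427,-86,-.18],"grey",0,4),("base",BASE,[592,-22,-.117],"grey",1,4)]
ims={n:cv2.resize(C[n]["color"][:,:,::-1],None,fx=4,fy=4,interpolation=cv2.INTER_CUBIC) for n in C}
for n,P,q0,k,h,pad in R:
    for nm in(("top",),("side",),("top","side")):
        q,e=fit(C,P,q0,k,h,nm,pad);print(n,nm,q,round(e,3))
    for v in C:
        for qq,col in((q,(0,255,0)),):
            cv2.polylines(ims[v],[cv2.convexHull(np.round((proj(C[v],place(P,qq))+.5)*4).astype(np.int32))],1,col,1)
            if n=="base":
                for s in(-52,0,52):cv2.polylines(ims[v],[np.round((proj(C[v],place(box(103,27,7,7)[[0,2,6,4]]+[0,s,0],qq))+.5)*4).astype(np.int32)],1,(255,0,255),1)
    
a=ims["top"][180*4:315*4,285*4:392*4];b=ims["side"][200*4:325*4,230*4:390*4]
a=cv2.resize(a,(400,505));b=cv2.resize(b,(400,312))
im=np.zeros((505,800,3),np.uint8);im[:,:400]=a;im[:312,400:]=b;cv2.imwrite("pics/ov1.png",im)
E
python3 m2.py
```

```text
A ('top',) [439.293  -0.873   0.014] 0.102
A ('side',) [438.84   -0.106  -0.015] 0.119
A ('top', 'side') [439.442  -0.891   0.014] 0.111
B ('top',) [426.748 -85.558  -0.187] 0.2
B ('side',) [426.231 -84.91   -0.165] 0.122
B ('top', 'side') [426.658 -85.325  -0.181] 0.162
base ('top',) [596.537 -20.082  -0.119] 0.015
base ('side',) [595.259 -27.393  -0.117] 0.04
base ('top', 'side') [596.317 -20.714  -0.12 ] 0.033
```

View pics/ov1.png

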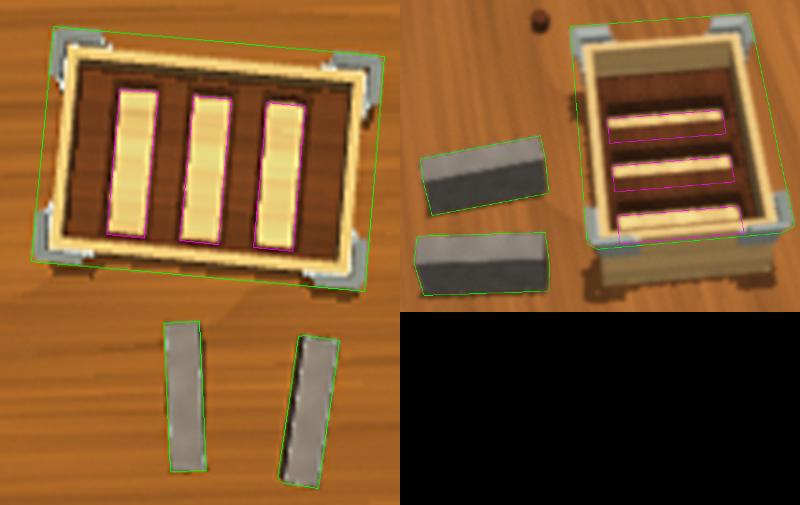

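```bash
python3 -m creep '[{"hand":0.65,"tx":0.0424,"ty":-0.0409},{"hand":0.65,"tx":0.0424,"ty":-0.0409},{"hand":0.65,"tx":0.0424,"ty":-0.0409},{"hand":0.65,"tx":0.0424,"ty":-0.0409},{"hand":0.65,"tx":0.0424,"ty":-0.0409}]'
python3 -m creep '[{"hand":0.65,"tx":0.0424,"ty":-0.0409},{"hand":0.65,"tx":0.0424,"ty":-0.0409},{"hand":0.65,"tx":0.0424,"ty":-0.0409},{"hand":0.65,"tx":0.0424,"ty":-0.0409},{"hand":0.65,"tx":0.0424,"ty":-0.0409}]'
python3 -m creep '[{"hand":0.65,"spin":7.2},{"hand":0.65,"spin":7.2},{"hand":0.65},{"hand":0.65}]'
python3 -c "
from see import *
go(439.4,-.9,.014)"
```

```text
to (439,-1): tx 0.4238 ty -0.4090 spin 14.4  z now 240.5 yaw 0.265 q6 -0.15invalid input at $[0]: expected keys hand, tx, ty, tz, spin
invalid input at $[0]: expected keys hand, tx, ty, tz, spin
invalid input at $[0]: expected keys hand, tx, ty, tz, spin
```

All keys are required in every row.

```bash
python3 -m creep '[{"hand":0.65,"tx":0.0424,"ty":-0.0409,"tz":0,"spin":0},{"hand":0.65,"tx":0.0424,"ty":-0.0409,"tz":0,"spin":0},{"hand":0.65,"tx":0.0424,"ty":-0.0409,"tz":0,"spin":0},{"hand":0.65,"tx":0.0424,"ty":-0.0409,"tz":0,"spin":0},{"hand":0.65,"tx":0.0424,"ty":-0.0409,"tz":0,"spin":0}]'
python3 -m creep '[{"hand":0.65,"tx":0.0424,"ty":-0.0409,"tz":0,"spin":0},{"hand":0.65,"tx":0.0424,"ty":-0.0409,"tz":0,"spin":0},{"hand":0.65,"tx":0.0424,"ty":-0.0409,"tz":0,"spin":0},{"hand":0.65,"tx":0.0424,"ty":-0.0409,"tz":0,"spin":0},{"hand":0.65,"tx":0.0424,"ty":-0.0409,"tz":0,"spin":0}]'
python3 -m creep '[{"hand":0.65,"tx":0,"ty":0,"tz":0,"spin":7.2},{"hand":0.65,"tx":0,"ty":0,"tz":0,"spin":7.2},{"hand":0.65,"tx":0,"ty":0,"tz":0,"spin":0},{"hand":0.65,"tx":0,"ty":0,"tz":0,"spin":0}]'
python3 -c "
from see import *
go(439.4,-.9,.014)"
```

```text
time: 0.92
tool_pos: [289.2, -252.2, 240.9]
tcp_rot: [3.141, -0.0, 0.264]
contact_force: [1.1, -1.0, -0.2]
grip_width: 59.9
finger_force: 0.0
time: 1.55
tool_pos: [440.4, 0.9, 240.9]
tcp_rot: [3.141, -0.001, 0.265]
contact_force: [1.4, -0.8, 0.0]
grip_width: 59.5
finger_force: 0.0
time: 2.05
tool_pos: [439.5, -1.2, 240.7]
tcp_rot: [3.141, -0.0, 0.015]
contact_force: [-0.3, 0.7, -0.4]
grip_width: 59.7
finger_force: 0.0
to (439,-1): tx -0.0001 ty -0.0003 spin 0.1  z now 240.7 yaw 0.015 q6 1.38
```

```bash
python3 -m creep '[{"hand":0.65,"tx":0,"ty":0,"tz":0.05,"spin":0},{"hand":0.65,"tx":0,"ty":0,"tz":0.05,"spin":0},{"hand":0.65,"tx":0,"ty":0,"tz":0.05,"spin":0},{"hand":0.65,"tx":0,"ty":0,"tz":0.03,"spin":0},{"hand":0.65,"tx":0,"ty":0,"tz":0.0185,"spin":0}]'
python3 -m creep '[{"hand":0,"tx":0,"ty":0,"tz":0,"spin":0},{"hand":0,"tx":0,"ty":0,"tz":0,"spin":0},{"hand":0,"tx":0,"ty":0,"tz":0,"spin":0},{"hand":0,"tx":0,"ty":0,"tz":0,"spin":0},{"hand":0,"tx":0,"ty":0,"tz":0,"spin":0}]'
python3 -m creep '[{"hand":0,"tx":0,"ty":0,"tz":-0.02,"spin":0},{"hand":0,"tx":0,"ty":0,"tz":-0.05,"spin":0},{"hand":0,"tx":0,"ty":0,"tz":-0.03,"spin":0},{"hand":0,"tx":0,"ty":0,"tz":0,"spin":0}]'
python3 -c "
from see import *
go(602.5,31.3,-.12)"
```

```text
time: 2.68
tool_pos: [438.9, -1.2, 40.7]
tcp_rot: [-3.141, 0.002, 0.015]
contact_force: [-0.3, -0.3, 0.2]
grip_width: 59.8
finger_force: 0.0
time: 3.3
tool_pos: [440.0, -1.0, 42.8]
tcp_rot: [3.141, -0.001, 0.014]
contact_force: [0.5, -0.3, 5.0]
grip_width: 23.8
finger_force: 30.0
time: 3.8
tool_pos: [440.7, -1.2, 143.9]
tcp_rot: [3.141, -0.005, 0.014]
contact_force: [0.1, -0.5, -2.5]
grip_width: 24.0
finger_force: 30.0
to (602,31): tx 0.1622 ty -0.0303 spin 7.7  z now 143.9 yaw 0.014 q6 1.38
```

```bash
python3 -m creep '[{"hand":0,"tx":0.0405,"ty":-0.0076,"tz":0,"spin":0},{"hand":0,"tx":0.0405,"ty":-0.0076,"tz":0,"spin":0},{"hand":0,"tx":0.0405,"ty":-0.0076,"tz":0,"spin":0},{"hand":0,"tx":0.0405,"ty":-0.0076,"tz":0,"spin":0},{"hand":0,"tx":0,"ty":0,"tz":0,"spin":7.7}]'
python3 -m creep '[{"hand":0,"tx":0,"ty":0,"tz":0,"spin":0},{"hand":0,"tx":0,"ty":0,"tz":0,"spin":0},{"hand":0,"tx":0,"ty":0,"tz":0,"spin":0}]'
python3 -c "
from see import *
go(602.5,31.3,-.12)
C=grab('hold1')
a=C['top']['color'][165:285,290:400,::-1];b=C['side']['color'][170:320,260:400,::-1]
im=np.hstack([cv2.resize(a,(440,480),interpolation=2),cv2.resize(b,(360,480),interpolation=2)]);cv2.imwrite('pics/h1.png',im)"
```

```text
time: 4.42
tool_pos: [602.4, 32.1, 139.2]
tcp_rot: [3.142, 0.002, -0.123]
contact_force: [-0.5, 0.1, -2.6]
grip_width: 23.7
finger_force: 30.0
time: 4.8
tool_pos: [600.7, 31.5, 141.9]
tcp_rot: [3.141, 0.001, -0.12]
contact_force: [0.6, 0.3, -2.1]
grip_width: 23.8
finger_force: 30.0
to (602,31): tx 0.0018 ty -0.0000 spin 0.0  z now 141.9 yaw -0.120 q6 1.62
```

View pics/h1.png

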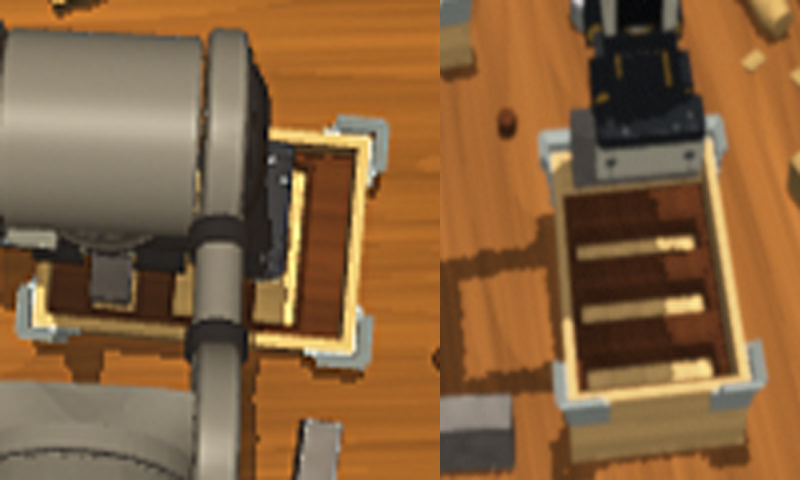

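```bash
python3 -m creep '[{"hand":0,"tx":0.0018,"ty":0,"tz":0.03,"spin":0},{"hand":0,"tx":0,"ty":0,"tz":0.026,"spin":0},{"hand":0,"tx":0,"ty":0,"tz":0.004,"spin":0},{"hand":0,"tx":0,"ty":0,"tz":0.004,"spin":0},{"hand":0,"tx":0,"ty":0,"tz":0,"spin":0}]'
python3 -m creep '[{"hand":0,"tx":0,"ty":0,"tz":0.004,"spin":0},{"hand":0,"tx":0,"ty":0,"tz":0.004,"spin":0},{"hand":0,"tx":0,"ty":0,"tz":0.004,"spin":0},{"hand":0,"tx":0,"ty":0,"tz":0,"spin":0}]'
```

```text
time: 5.52
tool_pos: [603.5, 31.3, 79.1]
tcp_rot: [3.142, -0.002, -0.121]
contact_force: [-0.8, 0.7, -2.3]
grip_width: 23.7
finger_force: 30.0
time: 6.02
tool_pos: [602.7, 31.4, 65.7]
tcp_rot: [3.141, 0.001, -0.121]
contact_force: [0.4, 0.3, -2.3]
grip_width: 24.0
finger_force: 30.0
```

```bash
python3 -m creep '[{"hand":0,"tx":0,"ty":0,"tz":0.005,"spin":0},{"hand":0,"tx":0,"ty":0,"tz":0.005,"spin":0},{"hand":0,"tx":0,"ty":0,"tz":0.004,"spin":0},{"hand":0,"tx":0,"ty":0,"tz":0.002,"spin":0},{"hand":0,"tx":0,"ty":0,"tz":0,"spin":0}]'
```

```text
time: 6.65
tool_pos: [603.0, 31.3, 50.2]
tcp_rot: [3.141, -0.0, -0.121]
contact_force: [0.3, -0.2, -2.6]
grip_width: 23.6
finger_force: 30.0
```

Force is still only the stone's weight, so I'll go another 1–2 mm, then release gently and rise.

```bash
python3 -m creep '[{"hand":0,"tx":0,"ty":0,"tz":0.0012,"spin":0},{"hand":0,"tx":0,"ty":0,"tz":0,"spin":0},{"hand":0.34,"tx":0,"ty":0,"tz":0,"spin":0},{"hand":0.34,"tx":0,"ty":0,"tz":0,"spin":0},{"hand":0.34,"tx":0,"ty":0,"tz":0,"spin":0}]'
python3 -m creep '[{"hand":0.34,"tx":0,"ty":0,"tz":-0.015,"spin":0},{"hand":0.34,"tx":0,"ty":0,"tz":-0.03,"spin":0},{"hand":0.65,"tx":0,"ty":0,"tz":-0.05,"spin":0},{"hand":0.65,"tx":0,"ty":0,"tz":-0.02,"spin":0},{"hand":0.65,"tx":0,"ty":0,"tz":0,"spin":0}]'
python3 -c "
from see import *
go(426.7,-85.3,-.181)"
```

```text
time: 7.28
tool_pos: [603.0, 31.3, 48.9]
tcp_rot: [3.141, -0.0, -0.121]
contact_force: [0.3, 0.2, -0.4]
grip_width: 30.8
finger_force: 0.0
time: 7.9
tool_pos: [604.1, 31.3, 166.7]
tcp_rot: [-3.141, -0.005, -0.121]
contact_force: [-0.2, 0.6, -0.1]
grip_width: 56.3
finger_force: 0.0
to (427,-85): tx -0.1621 ty 0.1372 spin 3.4  z now 166.7 yaw -0.121 q6 1.62
```

```bash
python3 -m creep '[{"hand":0.65,"tx":-0.0405,"ty":0.0343,"tz":0,"spin":0},{"hand":0.65,"tx":-0.0405,"ty":0.0343,"tz":0,"spin":0},{"hand":0.65,"tx":-0.0405,"ty":0.0343,"tz":0,"spin":0},{"hand":0.65,"tx":-0.0405,"ty":0.0343,"tz":0,"spin":0},{"hand":0.65,"tx":0,"ty":0,"tz":0,"spin":3.4}]'
python3 -m creep '[{"hand":0.65,"tx":0,"ty":0,"tz":0,"spin":0},{"hand":0.65,"tx":0,"ty":0,"tz":0,"spin":0},{"hand":0.65,"tx":0,"ty":0,"tz":0,"spin":0}]'
cat > m3.py <<'E'
from see import *
go(426.7,-85.3,-.181)
C=grab('b')
print(fit(C,STONE,[426.7,-85.3,-.18],"grey",0,("side",),4))
a=C['top']['color'][165:325,290:400,::-1];b=C['side']['color'][170:320,200:400,::-1]
im=np.hstack([cv2.resize(a,(330,480),interpolation=2),cv2.resize(b,(470,480),interpolation=2)]);cv2.imwrite('pics/h2.png',im)
E
python3 m3.py
```

```text
time: 8.52
tool_pos: [422.2, -86.1, 163.1]
tcp_rot: [-3.141, 0.004, -0.185]
contact_force: [0.4, 0.5, 0.2]
grip_width: 59.4
finger_force: 0.0
time: 8.9
tool_pos: [425.8, -84.9, 163.7]
tcp_rot: [-3.142, 0.001, -0.179]
contact_force: [0.1, 0.4, -0.4]
grip_width: 60.0
finger_force: 0.0
to (427,-85): tx 0.0010 ty 0.0002 spin 0.1  z now 163.7 yaw -0.179 q6 1.38
(array([ 4.26083292e+02, -8.57323500e+01, -2.21619254e-01]), np.float64(0.11746476057182842))
```

View pics/h2.png

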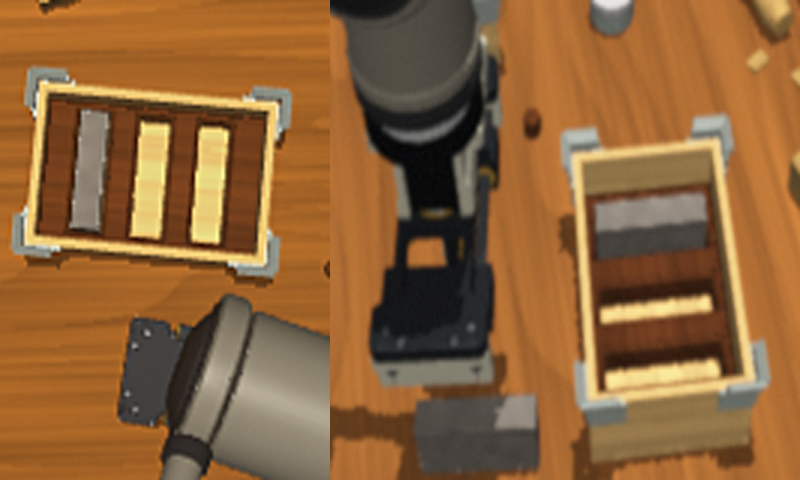

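The first stone sits down in slot2 (pixel 90,170 in the crop). Next, the second stone.

```bash
python3 -m creep '[{"hand":0.65,"tx":0.0005,"ty":0,"tz":0.05,"spin":0},{"hand":0.65,"tx":0,"ty":0,"tz":0.04,"spin":0},{"hand":0.65,"tx":0,"ty":0,"tz":0.02,"spin":0},{"hand":0.65,"tx":0,"ty":0,"tz":0.0113,"spin":0},{"hand":0.65,"tx":0,"ty":0,"tz":0,"spin":0}]'
python3 -m creep '[{"hand":0,"tx":0,"ty":0,"tz":0,"spin":0},{"hand":0,"tx":0,"ty":0,"tz":0,"spin":0},{"hand":0,"tx":0,"ty":0,"tz":0,"spin":0},{"hand":0,"tx":0,"ty":0,"tz":0,"spin":0},{"hand":0,"tx":0,"ty":0,"tz":0,"spin":0}]'
python3 -m creep '[{"hand":0,"tx":0,"ty":0,"tz":-0.02,"spin":0},{"hand":0,"tx":0,"ty":0,"tz":-0.05,"spin":0},{"hand":0,"tx":0,"ty":0,"tz":-0.03,"spin":0},{"hand":0,"tx":0,"ty":0,"tz":0,"spin":0}]'
python3 -m creep '[{"hand":0,"tx":0.0396,"ty":-0.0106,"tz":0,"spin":0},{"hand":0,"tx":0.0396,"ty":-0.0106,"tz":0,"spin":0},{"hand":0,"tx":0.0396,"ty":-0.0106,"tz":0,"spin":0},{"hand":0,"tx":0.0396,"ty":-0.0106,"tz":0,"spin":0},{"hand":0,"tx":0,"ty":0,"tz":0,"spin":-3.4}]'
python3 -m creep '[{"hand":0,"tx":0,"ty":0,"tz":0,"spin":0},{"hand":0,"tx":0,"ty":0,"tz":0,"spin":0},{"hand":0,"tx":0,"ty":0,"tz":0,"spin":0}]'
python3 -c "
from see import *
go(590.3,-71.9,-.12)"
```

```text
time: 9.62
tool_pos: [426.0, -85.3, 42.4]
tcp_rot: [-3.141, 0.001, -0.18]
contact_force: [0.3, 0.5, -0.0]
grip_width: 59.7
finger_force: 0.0
time: 10.25
tool_pos: [426.2, -85.5, 43.0]
tcp_rot: [3.141, -0.0, -0.18]
contact_force: [-0.6, -0.6, 3.3]
grip_width: 23.8
finger_force: 30.0
time: 10.75
tool_pos: [427.1, -85.8, 144.2]
tcp_rot: [3.141, -0.004, -0.18]
contact_force: [0.1, 0.6, -3.2]
grip_width: 23.6
finger_force: 30.0
time: 11.38
tool_pos: [590.8, -71.6, 139.6]
tcp_rot: [-3.141, 0.002, -0.119]
contact_force: [-0.4, 0.0, -3.7]
grip_width: 23.6
finger_force: 30.0
time: 11.75
tool_pos: [589.1, -72.2, 142.4]
tcp_rot: [3.142, 0.001, -0.122]
contact_force: [-0.4, -0.2, -3.1]
grip_width: 23.8
finger_force: 30.0
to (590,-72): tx 0.0012 ty -0.0004 spin -0.1  z now 142.4 yaw -0.122 q6 1.44
```

```bash
python3 -m creep '[{"hand":0,"tx":0.0012,"ty":-0.0003,"tz":0.03,"spin":0},{"hand":0,"tx":0,"ty":0,"tz":0.026,"spin":0},{"hand":0,"tx":0,"ty":0,"tz":0.008,"spin":0},{"hand":0,"tx":0,"ty":0,"tz":0.006,"spin":0},{"hand":0,"tx":0,"ty":0,"tz":0.004,"spin":0}]'
python3 -m creep '[{"hand":0,"tx":0,"ty":0,"tz":0,"spin":0},{"hand":0,"tx":0,"ty":0,"tz":0,"spin":0}]'
```

```text
time: 12.38
tool_pos: [591.3, -72.1, 69.3]
tcp_rot: [3.141, -0.002, -0.121]
contact_force: [0.2, 0.0, -2.3]
grip_width: 23.8
finger_force: 30.0
time: 12.62
tool_pos: [591.1, -72.0, 69.3]
tcp_rot: [3.141, -0.001, -0.121]
contact_force: [0.4, 0.4, -3.0]
grip_width: 23.5
finger_force: 30.0
```

```bash
python3 -m creep '[{"hand":0,"tx":0,"ty":0,"tz":0.006,"spin":0},{"hand":0,"tx":0,"ty":0,"tz":0.006,"spin":0},{"hand":0,"tx":0,"ty":0,"tz":0.005,"spin":0},{"hand":0,"tx":0,"ty":0,"tz":0.0028,"spin":0},{"hand":0,"tx":0,"ty":0,"tz":0,"spin":0}]'
python3 -m creep '[{"hand":0.34,"tx":0,"ty":0,"tz":0,"spin":0},{"hand":0.34,"tx":0,"ty":0,"tz":0,"spin":0},{"hand":0.34,"tx":0,"ty":0,"tz":0,"spin":0},{"hand":0.34,"tx":0,"ty":0,"tz":-0.015,"spin":0},{"hand":0.34,"tx":0,"ty":0,"tz":-0.03,"spin":0}]'
python3 -m creep '[{"hand":0.54,"tx":0,"ty":0,"tz":-0.05,"spin":0},{"hand":0.54,"tx":0,"ty":0,"tz":-0.05,"spin":0},{"hand":0.54,"tx":0,"ty":0,"tz":-0.05,"spin":0},{"hand":0.54,"tx":0,"ty":0,"tz":0,"spin":0}]'
cat > m4.py <<'E'
from see import *
np.set_printoptions(precision=3,suppress=True)
go(428,358,-.02)
C=grab('c')
print(fit(C,DEEP,[428,358,-.02],"grey",1,("top",),6))
print("tin",fit(C,TIN,[620,287,0],"grey",0,("top","side"),6))
E
python3 m4.py
```

```text
time: 13.25
tool_pos: [590.5, -71.8, 50.0]
tcp_rot: [3.141, 0.0, -0.121]
contact_force: [-5.3, 0.9, 8.1]
grip_width: 23.9
finger_force: 30.0
time: 13.88
tool_pos: [590.2, -71.8, 94.1]
tcp_rot: [-3.141, 0.002, -0.121]
contact_force: [-0.0, 0.4, -0.6]
grip_width: 31.6
finger_force: 0.0
time: 14.38
tool_pos: [592.7, -72.3, 249.9]
tcp_rot: [3.14, -0.011, -0.121]
contact_force: [0.0, -1.0, -0.2]
grip_width: 49.5
finger_force: 0.0
to (428,358): tx -0.2153 ty -0.4074 spin -5.8  z now 249.9 yaw -0.121 q6 1.44
(array([428.385, 358.652,  -0.016]), np.float64(0.02427446909735742))
tin (array([619.893, 286.568,   0.189]), np.float64(0.25504553872333324))
```

```bash
python3 -m creep '[{"hand":0.54,"tx":-0.0269,"ty":-0.0509,"tz":0,"spin":0},{"hand":0.54,"tx":-0.0269,"ty":-0.0509,"tz":0,"spin":0},{"hand":0.54,"tx":-0.0269,"ty":-0.0509,"tz":0,"spin":0},{"hand":0.54,"tx":-0.0269,"ty":-0.0509,"tz":0,"spin":0},{"hand":0.54,"tx":-0.0269,"ty":-0.0509,"tz":0,"spin":0}]'
python3 -m creep '[{"hand":0.54,"tx":-0.0269,"ty":-0.0509,"tz":0,"spin":0},{"hand":0.54,"tx":-0.0269,"ty":-0.0509,"tz":0,"spin":0},{"hand":0.54,"tx":-0.0269,"ty":-0.0509,"tz":0,"spin":0},{"hand":0.54,"tx":0,"ty":0,"tz":0,"spin":-10},{"hand":0.54,"tx":0,"ty":0,"tz":0,"spin":-10}]'
python3 -m creep '[{"hand":0.54,"tx":0,"ty":0,"tz":0,"spin":-10},{"hand":0.54,"tx":0,"ty":0,"tz":0,"spin":-10},{"hand":0.54,"tx":0,"ty":0,"tz":0,"spin":-10},{"hand":0.54,"tx":0,"ty":0,"tz":0,"spin":-10},{"hand":0.54,"tx":0,"ty":0,"tz":0,"spin":-10}]'
python3 -m creep '[{"hand":0.54,"tx":0,"ty":0,"tz":0,"spin":-10},{"hand":0.54,"tx":0,"ty":0,"tz":0,"spin":-10},{"hand":0.54,"tx":0,"ty":0,"tz":0,"spin":-6},{"hand":0.54,"tx":0,"ty":0,"tz":0,"spin":0},{"hand":0.54,"tx":0,"ty":0,"tz":0,"spin":0}]'
cat > m5.py <<'E'
from see import *
np.set_printoptions(precision=3,suppress=True)
go(428.4,358.6,1.555)
C=grab('d')
a=C['top']['color'][165:335,130:400,::-1];cv2.imwrite('pics/h3.png',cv2.resize(a,(800,504),interpolation=2))
print(fit(C,DEEP,[428,358,-.02],"grey",1,("side",),6))
E
python3 m5.py
```

```text
time: 15.1
tool_pos: [486.3, 198.3, 242.5]
tcp_rot: [3.14, 0.003, -0.121]
contact_force: [-0.3, 0.8, 0.2]
grip_width: 49.3
finger_force: 0.0
time: 15.72
tool_pos: [424.9, 358.7, 242.1]
tcp_rot: [3.14, 0.003, 0.236]
contact_force: [-0.4, -0.4, 0.1]
grip_width: 49.3
finger_force: 0.0
time: 16.35
tool_pos: [425.5, 357.8, 242.2]
tcp_rot: [-3.14, 0.003, 1.107]
contact_force: [0.7, 0.0, -0.1]
grip_width: 49.6
finger_force: 0.0
time: 16.98
tool_pos: [426.0, 358.1, 243.1]
tcp_rot: [-3.14, 0.001, 1.552]
contact_force: [-0.4, -0.2, -0.5]
grip_width: 49.6
finger_force: 0.0
to (428,359): tx 0.0006 ty 0.0024 spin -0.1  z now 243.1 yaw 1.552 q6 0.58
(array([426.852, 348.11 ,  -0.022]), np.float64(0.0649040234887941))
```

View pics/h3.png

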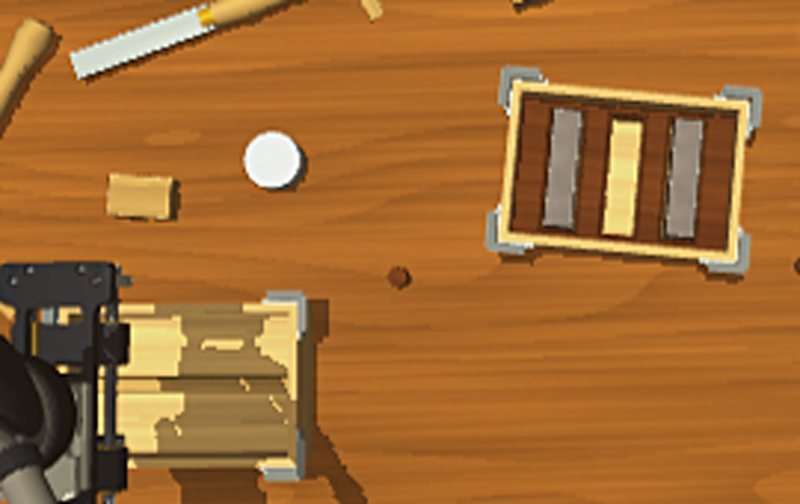

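```bash
python3 -m creep '[{"hand":0.54,"tx":0.0006,"ty":0.0022,"tz":0.05,"spin":0},{"hand":0.54,"tx":0,"ty":0,"tz":0.05,"spin":0},{"hand":0.54,"tx":0,"ty":0,"tz":0.05,"spin":0},{"hand":0.54,"tx":0,"ty":0,"tz":0.03,"spin":0},{"hand":0.54,"tx":0,"ty":0,"tz":0.023,"spin":0}]'
python3 -m creep '[{"hand":0,"tx":0,"ty":0,"tz":0,"spin":0},{"hand":0,"tx":0,"ty":0,"tz":0,"spin":0},{"hand":0,"tx":0,"ty":0,"tz":0,"spin":0},{"hand":0,"tx":0,"ty":0,"tz":0,"spin":0},{"hand":0,"tx":0,"ty":0,"tz":0,"spin":0}]'
python3 -m creep '[{"hand":0,"tx":0,"ty":0,"tz":-0.01,"spin":0},{"hand":0,"tx":0,"ty":0,"tz":-0.03,"spin":0},{"hand":0,"tx":0,"ty":0,"tz":-0.05,"spin":0},{"hand":0,"tx":0,"ty":0,"tz":-0.05,"spin":0},{"hand":0,"tx":0,"ty":0,"tz":0,"spin":0}]'
python3 -m creep '[{"hand":0,"tx":0,"ty":0,"tz":0,"spin":0}]'
python3 -c "
from see import *
go(596.4,-20.3,1.451)"
```

```text
time: 17.7
tool_pos: [428.0, 358.5, 39.2]
tcp_rot: [-3.14, 0.001, 1.554]
contact_force: [-0.6, -0.2, 0.1]
grip_width: 49.6
finger_force: 0.0
time: 18.32
tool_pos: [428.7, 359.0, 41.7]
tcp_rot: [3.141, -0.001, 1.554]
contact_force: [-2.1, -0.1, 5.6]
grip_width: 11.8
finger_force: 30.0
time: 18.95
tool_pos: [430.2, 360.0, 185.2]
tcp_rot: [3.134, -0.005, 1.555]
contact_force: [-0.2, 0.4, -3.4]
grip_width: 12.1
finger_force: 30.0
time: 19.08
tool_pos: [427.7, 358.3, 180.0]
tcp_rot: [-3.14, 0.001, 1.555]
contact_force: [-1.1, 0.1, -4.1]
grip_width: 11.5
finger_force: 30.0
to (596,-20): tx -0.3758 ty 0.1748 spin 5.9  z now 180.0 yaw 1.555 q6 0.58
```

```bash
python3 -m creep '[{"hand":0,"tx":-0.02,"ty":0.0093,"tz":0,"spin":0},{"hand":0,"tx":-0.04,"ty":0.0186,"tz":0,"spin":0},{"hand":0,"tx":-0.045,"ty":0.0209,"tz":0,"spin":0},{"hand":0,"tx":-0.045,"ty":0.0209,"tz":0,"spin":0},{"hand":0,"tx":-0.045,"ty":0.0209,"tz":0,"spin":0}]'
python3 -m creep '[{"hand":0,"tx":-0.045,"ty":0.0209,"tz":0,"spin":0},{"hand":0,"tx":-0.045,"ty":0.0209,"tz":0,"spin":0},{"hand":0,"tx":-0.045,"ty":0.0209,"tz":0,"spin":0},{"hand":0,"tx":-0.03,"ty":0.014,"tz":0,"spin":0},{"hand":0,"tx":-0.0158,"ty":0.0074,"tz":0,"spin":0}]'
python3 -m creep '[{"hand":0,"tx":0,"ty":0,"tz":0,"spin":5.9},{"hand":0,"tx":0,"ty":0,"tz":0,"spin":0},{"hand":0,"tx":0,"ty":0,"tz":0,"spin":0},{"hand":0,"tx":0,"ty":0,"tz":0,"spin":0}]'
cat > m6.py <<'E'
from see import *
np.set_printoptions(precision=3,suppress=True)
go(596.4,-20.3,1.451)
z=get_obs()["tool_pos"][2]-40.5
C=grab('e')
P=DEEP+[0,0,z]
q0=[596.4,-20.3,-.12]
for n in C:
    im=cv2.resize(C[n]["color"][:,:,::-1],None,fx=4,fy=4,interpolation=2)
    cv2.polylines(im,[cv2.convexHull(np.round((proj(C[n],place(P,q0))+.5)*4).astype(np.int32))],1,(0,255,0),1)
    cv2.polylines(im,[cv2.convexHull(np.round((proj(C[n],place(BASE,q0))+.5)*4).astype(np.int32))],1,(255,0,255),1)
    u,v=(proj(C[n],[[596,-20,130]])[0]*4).astype(int)
    c=im[max(0,v-230):v+230,u-200:u+200]; globals()[n]=cv2.resize(c,(400,460))
cv2.imwrite('pics/h4.png',np.hstack([top,side]))
E
python3 m6.py
```

```text
time: 19.7
tool_pos: [515.1, 160.7, 178.6]
tcp_rot: [-3.137, 0.001, 1.555]
contact_force: [0.2, 0.3, -3.0]
grip_width: 12.0
finger_force: 30.0
time: 20.32
tool_pos: [596.5, -21.3, 178.5]
tcp_rot: [-3.137, -0.0, 1.553]
contact_force: [-0.2, 0.7, -4.0]
grip_width: 11.8
finger_force: 30.0
time: 20.82
tool_pos: [596.8, -19.2, 180.8]
tcp_rot: [-3.141, 0.0, 1.453]
contact_force: [0.4, 0.8, -3.2]
grip_width: 11.9
finger_force: 30.0
to (596,-20): tx -0.0012 ty -0.0003 spin 0.1  z now 180.8 yaw 1.453 q6 -0.04
```

View pics/h4.png

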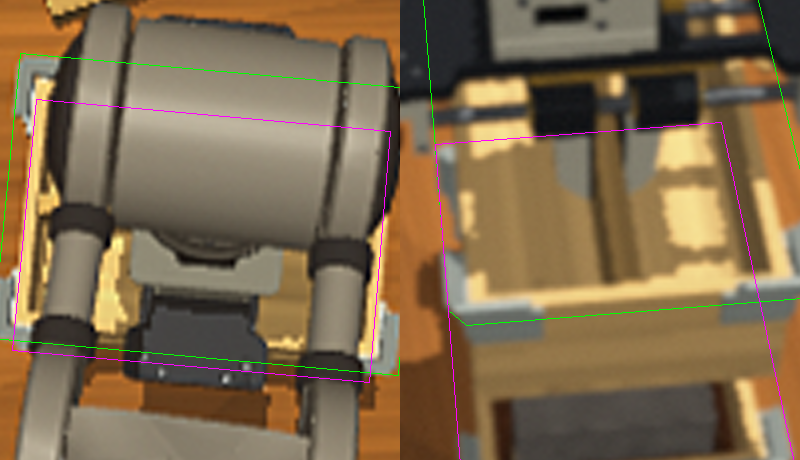

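```bash
python3 -m creep '[{"hand":0,"tx":-0.001,"ty":0,"tz":0.02,"spin":0},{"hand":0,"tx":0,"ty":0,"tz":0.025,"spin":0},{"hand":0,"tx":0,"ty":0,"tz":0.01,"spin":0},{"hand":0,"tx":0,"ty":0,"tz":0,"spin":0},{"hand":0,"tx":0,"ty":0,"tz":0,"spin":0}]'
python3 -m creep '[{"hand":0,"tx":0,"ty":0,"tz":0.004,"spin":0},{"hand":0,"tx":0,"ty":0,"tz":0.004,"spin":0},{"hand":0,"tx":0,"ty":0,"tz":0,"spin":0}]'
python3 -m creep '[{"hand":0,"tx":0,"ty":0,"tz":0.003,"spin":0},{"hand":0,"tx":0,"ty":0,"tz":0.003,"spin":0},{"hand":0,"tx":0,"ty":0,"tz":0,"spin":0}]'
```

```text
time: 21.55
tool_pos: [597.6, -20.8, 126.9]
tcp_rot: [3.14, 0.0, 1.452]
contact_force: [-0.3, 0.4, -3.0]
grip_width: 12.0
finger_force: 30.0
time: 21.92
tool_pos: [596.7, -20.7, 117.5]
tcp_rot: [-3.141, 0.0, 1.452]
contact_force: [-0.6, -0.1, -3.3]
grip_width: 11.6
finger_force: 30.0
time: 22.3
tool_pos: [596.7, -20.7, 111.5]
tcp_rot: [-3.141, 0.0, 1.452]
contact_force: [0.1, -0.3, -3.3]
grip_width: 11.6
finger_force: 30.0
```

```bash
python3 -m creep '[{"hand":0,"tx":0,"ty":0,"tz":0.002,"spin":0},{"hand":0,"tx":0,"ty":0,"tz":0.0015,"spin":0},{"hand":0,"tx":0,"ty":0,"tz":0,"spin":0},{"hand":0,"tx":0,"ty":0,"tz":0,"spin":0}]'
```

```text
time: 22.8
tool_pos: [597.1, -20.8, 109.7]
tcp_rot: [3.14, 0.0, 1.452]
contact_force: [-2.1, 0.4, 5.1]
grip_width: 11.8
finger_force: 30.0
```

```bash
python3 -m creep '[{"hand":0.5,"tx":0,"ty":0,"tz":0,"spin":0},{"hand":0.5,"tx":0,"ty":0,"tz":0,"spin":0},{"hand":0.5,"tx":0,"ty":0,"tz":0,"spin":0},{"hand":0.5,"tx":0,"ty":0,"tz":-0.02,"spin":0},{"hand":0.5,"tx":0,"ty":0,"tz":-0.04,"spin":0}]'
python3 -m creep '[{"hand":0.8,"tx":0,"ty":0,"tz":-0.05,"spin":0},{"hand":0.8,"tx":0,"ty":0,"tz":-0.03,"spin":0},{"hand":0.8,"tx":0.05,"ty":0,"tz":0,"spin":0},{"hand":0.8,"tx":0.06,"ty":0,"tz":0,"spin":0},{"hand":0.8,"tx":0.06,"ty":0,"tz":0,"spin":0}]'
python3 -m creep '[{"hand":0.8,"tx":0.05,"ty":0,"tz":0,"spin":10},{"hand":0.8,"tx":0,"ty":0,"tz":0,"spin":10},{"hand":0.8,"tx":0,"ty":0,"tz":0,"spin":10},{"hand":0.8,"tx":0,"ty":0,"tz":0,"spin":10},{"hand":0.8,"tx":0,"ty":0,"tz":0,"spin":10}]'
python3 -m creep '[{"hand":0.8,"tx":0,"ty":0,"tz":0,"spin":10},{"hand":0.8,"tx":0,"ty":0,"tz":0,"spin":10},{"hand":0.8,"tx":0,"ty":0,"tz":0,"spin":10},{"hand":0.8,"tx":0,"ty":0,"tz":0,"spin":10},{"hand":0.8,"tx":0,"ty":0,"tz":0,"spin":0}]'
cat > m7.py <<'E'
from see import *
np.set_printoptions(precision=3,suppress=True)
C=grab('f')
print("deep",fit(C,DEEP+[0,0,68],[596.4,-20.3,-.12],"grey",1,("top",),5))
for nm in(("top",),("side",)):print("tin",fit(C,TIN,[620,286.5,0],"grey",0,nm,14))
print("wax",fit(C,WAX,[634.4,-253,-.22],"wax",0,pad=14),"shal",fit(C,SHAL,[417,-322,-.03],"grey",1,("top",),8))
go(620,286.5,-.12)
a=C['top']['color'][140:330,140:520,::-1];cv2.imwrite('pics/h5.png',cv2.resize(a,(800,400),interpolation=2))
E
python3 m7.py
```

```text
time: 23.42
tool_pos: [595.9, -20.6, 167.3]
tcp_rot: [-3.137, -0.0, 1.452]
contact_force: [0.8, 0.4, 0.7]
grip_width: 45.4
finger_force: 0.0
time: 24.05
tool_pos: [617.3, 149.5, 248.5]
tcp_rot: [3.141, -0.0, 1.451]
contact_force: [0.8, 0.4, -0.5]
grip_width: 73.4
finger_force: 0.0
time: 24.68
tool_pos: [623.1, 197.8, 248.1]
tcp_rot: [3.142, 0.0, 0.573]
contact_force: [0.8, 0.6, 1.0]
grip_width: 73.3
finger_force: 0.0
time: 25.3
tool_pos: [623.1, 197.7, 248.2]
tcp_rot: [3.141, 0.0, -0.118]
contact_force: [-0.3, 0.8, -0.3]
grip_width: 73.5
finger_force: 0.0
deep (array([595.362, -20.457,  -0.119]), np.float64(0.022570030781700834))
tin (array([666.248, 327.874,  -0.442]), np.float64(0.43737344518368526))
tin (array([618.369, 287.349,   0.04 ]), np.float64(0.07001027045532349))
wax (array([ 634.358, -253.143,   -0.221]), np.float64(0.08850731174837745)) shal (array([ 417.208, -322.583,   -0.028]), np.float64(0.008067665733064056))
to (620,286): tx -0.0133 ty -0.0878 spin 0.3  z now 248.3 yaw -0.116 q6 1.88
```

View pics/h5.png

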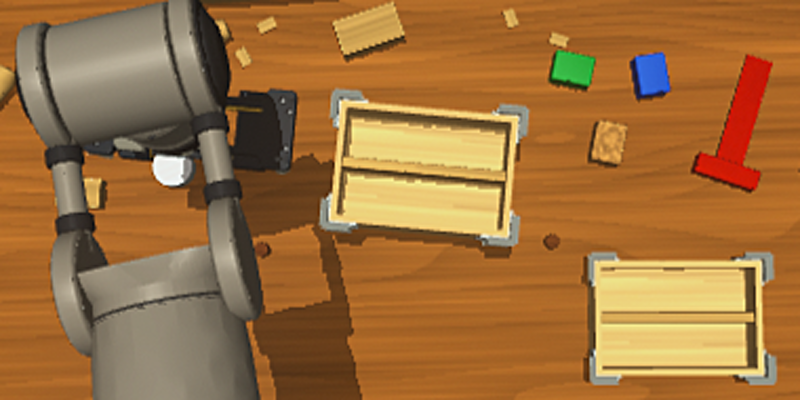

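The deep tray is seated on the crate (within 1 mm), and the tin is unmoved. I'll grip the tin.

```bash
python3 -m creep '[{"hand":0.8,"tx":-0.0066,"ty":-0.0441,"tz":0,"spin":0},{"hand":0.8,"tx":-0.0066,"ty":-0.0441,"tz":0.02,"spin":0},{"hand":0.8,"tx":0,"ty":0,"tz":0.05,"spin":0},{"hand":0.8,"tx":0,"ty":0,"tz":0.05,"spin":0},{"hand":0.8,"tx":0,"ty":0,"tz":0.04,"spin":0}]'
python3 -m creep '[{"hand":0.8,"tx":0,"ty":0,"tz":0.03,"spin":0},{"hand":0.8,"tx":0,"ty":0,"tz":0.02,"spin":0},{"hand":0.8,"tx":0,"ty":0,"tz":0.0113,"spin":0},{"hand":0.8,"tx":0,"ty":0,"tz":0,"spin":0}]'
python3 -m creep '[{"hand":0,"tx":0,"ty":0,"tz":0,"spin":0},{"hand":0,"tx":0,"ty":0,"tz":0,"spin":0},{"hand":0,"tx":0,"ty":0,"tz":0,"spin":0},{"hand":0,"tx":0,"ty":0,"tz":0,"spin":0}]'
python3 -m creep '[{"hand":0,"tx":0,"ty":0,"tz":-0.03,"spin":0},{"hand":0,"tx":0,"ty":0,"tz":-0.05,"spin":0},{"hand":0,"tx":0,"ty":0,"tz":-0.06,"spin":0},{"hand":0,"tx":0,"ty":0,"tz":-0.06,"spin":0},{"hand":0,"tx":0,"ty":0,"tz":0,"spin":0}]'
python3 -m creep '[{"hand":0,"tx":0,"ty":0,"tz":0,"spin":0}]'
python3 -c "
from see import *
q=place(np.array([[33.5,45,0],[-33.5,-45,0.]]),[595.8,-20.4,-.12]);print(q)
go(*q[0][:2],-.12)"
```

```text
time: 26.02
tool_pos: [619.7, 286.8, 86.1]
tcp_rot: [3.141, 0.002, -0.116]
contact_force: [1.1, 0.0, 0.1]
grip_width: 72.9
finger_force: 0.0
time: 26.52
tool_pos: [620.5, 286.8, 26.9]
tcp_rot: [3.141, 0.0, -0.119]
contact_force: [-0.4, 0.1, 0.3]
grip_width: 73.4
finger_force: 0.0
time: 27.02
tool_pos: [620.8, 286.9, 27.8]
tcp_rot: [-3.141, -0.001, -0.119]
contact_force: [-0.9, -0.2, 3.4]
grip_width: 47.2
finger_force: 30.0
time: 27.65
tool_pos: [622.6, 287.6, 233.7]
tcp_rot: [-3.137, -0.011, -0.119]
contact_force: [0.7, -0.3, -1.0]
grip_width: 47.2
finger_force: 30.0
time: 27.78
tool_pos: [620.0, 286.7, 226.3]
tcp_rot: [3.141, 0.001, -0.119]
contact_force: [0.2, -0.1, -1.6]
grip_width: 47.1
finger_force: 30.0
[[634.44613863  20.26602967   0.        ]
 [557.15386137 -61.06602967   0.        ]]
to (634,20): tx 0.0460 ty 0.2628 spin 0.1  z now 226.3 yaw -0.119 q6 2.01
```

```bash
python3 -m creep '[{"hand":0,"tx":0.0092,"ty":0.0526,"tz":0,"spin":0},{"hand":0,"tx":0.0092,"ty":0.0526,"tz":0,"spin":0},{"hand":0,"tx":0.0092,"ty":0.0526,"tz":0,"spin":0},{"hand":0,"tx":0.0092,"ty":0.0526,"tz":0,"spin":0},{"hand":0,"tx":0.0092,"ty":0.0526,"tz":0,"spin":0}]'
python3 -m creep '[{"hand":0,"tx":0,"ty":0,"tz":0,"spin":0},{"hand":0,"tx":0,"ty":0,"tz":0,"spin":0},{"hand":0,"tx":0,"ty":0,"tz":0.03,"spin":0},{"hand":0,"tx":0,"ty":0,"tz":0.01,"spin":0},{"hand":0,"tx":0,"ty":0,"tz":0,"spin":0}]'
python3 -c "
from see import *
go(634.4,20.3,-.12)"
```

```text
time: 28.4
tool_pos: [633.8, 18.6, 224.5]
tcp_rot: [3.141, 0.005, -0.119]
contact_force: [1.6, -0.3, -0.8]
grip_width: 47.4
finger_force: 30.0
time: 29.02
tool_pos: [634.4, 21.3, 186.1]
tcp_rot: [3.142, 0.002, -0.118]
contact_force: [-0.1, 0.1, 0.3]
grip_width: 47.3
finger_force: 30.0
to (634,20): tx 0.0002 ty 0.0010 spin 0.1  z now 186.1 yaw -0.118 q6 1.60
```

```bash
python3 -m creep '[{"hand":0,"tx":0,"ty":0,"tz":0.02,"spin":0},{"hand":0,"tx":0,"ty":0,"tz":0.01,"spin":0},{"hand":0,"tx":0,"ty":0,"tz":0.01,"spin":0},{"hand":0,"tx":0,"ty":0,"tz":0.01,"spin":0},{"hand":0,"tx":0,"ty":0,"tz":0,"spin":0}]'
python3 -m creep '[{"hand":0,"tx":0,"ty":0,"tz":0.015,"spin":0},{"hand":0,"tx":0,"ty":0,"tz":0.01,"spin":0},{"hand":0,"tx":0,"ty":0,"tz":0.005,"spin":0},{"hand":0,"tx":0,"ty":0,"tz":0.002,"spin":0},{"hand":0,"tx":0,"ty":0,"tz":0,"spin":0}]'
```

```text
time: 29.65
tool_pos: [634.4, 20.2, 136.3]
tcp_rot: [3.141, 0.002, -0.119]
contact_force: [0.4, -0.1, -0.5]
grip_width: 47.3
finger_force: 30.0
time: 30.28
tool_pos: [635.0, 20.2, 105.2]
tcp_rot: [3.142, -0.0, -0.119]
contact_force: [-0.2, 0.1, -1.8]
grip_width: 47.6
finger_force: 30.0
```

```bash
python3 -m creep '[{"hand":0,"tx":0,"ty":0.01,"tz":0,"spin":0},{"hand":0,"tx":0,"ty":0,"tz":0.002,"spin":0},{"hand":0.61,"tx":0,"ty":0,"tz":0,"spin":0},{"hand":0.61,"tx":0,"ty":0,"tz":0,"spin":0},{"hand":0.61,"tx":0,"ty":0,"tz":0,"spin":0}]'
python3 -m creep '[{"hand":0.61,"tx":0,"ty":0,"tz":-0.02,"spin":0},{"hand":0.61,"tx":0,"ty":0,"tz":-0.04,"spin":0},{"hand":0.61,"tx":0,"ty":0,"tz":-0.06,"spin":0},{"hand":0.8,"tx":0,"ty":0,"tz":0,"spin":0},{"hand":0.8,"tx":0,"ty":0,"tz":0,"spin":0}]'
cat > m8.py <<'E'
from see import *
np.set_printoptions(precision=3,suppress=True)
C=grab()
q,e=fit(C,WAX,[634.4,-253,-.22],"wax",0,pad=14);print("wax",q,e)
go(*q[:2],q[2]+np.pi/2)
E
python3 m8.py
```

```text
time: 30.9
tool_pos: [633.8, 10.4, 103.3]
tcp_rot: [3.141, -0.0, -0.119]
contact_force: [0.2, 0.3, -1.6]
grip_width: 56.1
finger_force: 0.0
time: 31.52
tool_pos: [633.4, 10.4, 222.8]
tcp_rot: [3.142, 0.0, -0.119]
contact_force: [-0.1, 0.4, -0.8]
grip_width: 70.8
finger_force: 0.0
wax [ 634.356 -253.17    -0.22 ] 0.10746790956196389
to (634,-253): tx 0.0328 ty 0.2616 spin -84.2  z now 221.4 yaw -0.119 q6 1.59
```

```bash
python3 -m creep '[{"hand":0.82,"tx":0.0066,"ty":0.0523,"tz":0,"spin":0},{"hand":0.82,"tx":0.0066,"ty":0.0523,"tz":0,"spin":0},{"hand":0.82,"tx":0.0066,"ty":0.0523,"tz":0,"spin":0},{"hand":0.82,"tx":0.0066,"ty":0.0523,"tz":0,"spin":0},{"hand":0.82,"tx":0.0066,"ty":0.0523,"tz":0,"spin":0}]'
python3 -m creep '[{"hand":0.82,"tx":0,"ty":0,"tz":0,"spin":-10.5},{"hand":0.82,"tx":0,"ty":0,"tz":0,"spin":-10.5},{"hand":0.82,"tx":0,"ty":0,"tz":0,"spin":-10.5},{"hand":0.82,"tx":0,"ty":0,"tz":0,"spin":-10.5},{"hand":0.82,"tx":0,"ty":0,"tz":0,"spin":-10.5}]'
python3 -m creep '[{"hand":0.82,"tx":0,"ty":0,"tz":0,"spin":-10.5},{"hand":0.82,"tx":0,"ty":0,"tz":0,"spin":-10.5},{"hand":0.82,"tx":0,"ty":0,"tz":0,"spin":-10.5},{"hand":0.82,"tx":0,"ty":0,"tz":0,"spin":0},{"hand":0.82,"tx":0,"ty":0,"tz":0,"spin":0}]'
cat > m9.py <<'E'
from see import *
np.set_printoptions(precision=3,suppress=True)
C=grab('g')
go(634.4,-253.2,1.351)
print("deep",fit(C,DEEP+[0,0,68],[596.4,-20.3,-.12],"grey",1,("top",),5))
print("wax",fit(C,WAX,[634.4,-253,-.22],"wax",0,("side",),14))
a=C['top']['color'][140:330,280:520,::-1];cv2.imwrite('pics/h6.png',cv2.resize(a,(720,570),interpolation=2))
E
python3 m9.py
```

```text
time: 32.25
tool_pos: [634.7, -254.7, 221.2]
tcp_rot: [-3.141, 0.003, -0.119]
contact_force: [-0.0, 0.5, -0.4]
grip_width: 75.1
finger_force: 0.0
time: 32.88
tool_pos: [634.8, -253.0, 221.1]
tcp_rot: [-3.138, 0.001, 0.803]
contact_force: [0.1, 0.0, 0.2]
grip_width: 75.3
finger_force: 0.0
time: 33.5
tool_pos: [635.2, -253.1, 222.2]
tcp_rot: [-3.14, -0.0, 1.343]
contact_force: [0.4, 0.2, -0.7]
grip_width: 75.4
finger_force: 0.0
to (634,-253): tx -0.0002 ty -0.0008 spin -0.4  z now 222.7 yaw 1.345 q6 -0.27
deep (array([595.443, -20.608,  -0.123]), np.float64(0.022624827466386055))
wax (array([ 634.057, -252.796,   -0.213]), np.float64(0.537150466045273))
```

View pics/h6.png

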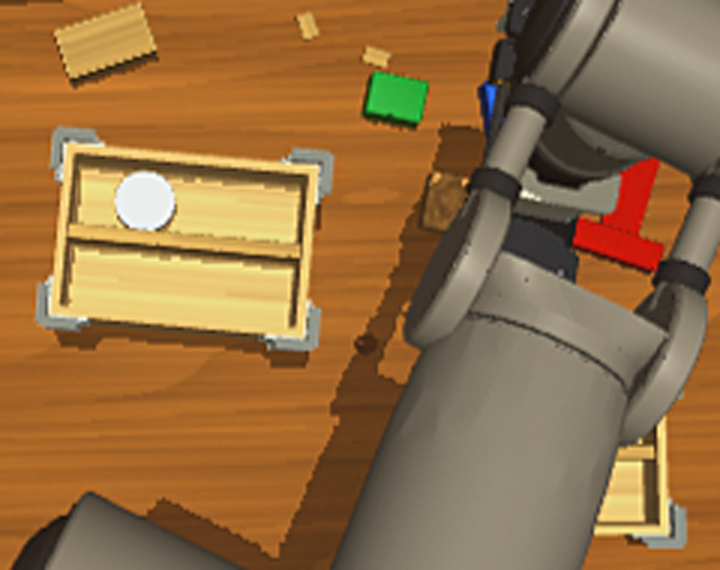

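The tin lies in the tray (145,200). Now the wax.

```bash
python3 -m creep '[{"hand":0.82,"tx":0,"ty":-0.0005,"tz":0.05,"spin":0},{"hand":0.82,"tx":0,"ty":0,"tz":0.05,"spin":0},{"hand":0.82,"tx":0,"ty":0,"tz":0.05,"spin":0},{"hand":0.82,"tx":0,"ty":0,"tz":0.03,"spin":0},{"hand":0.82,"tx":0,"ty":0,"tz":0.0185,"spin":0}]'
python3 -m creep '[{"hand":0.82,"tx":0,"ty":0,"tz":0,"spin":0},{"hand":0,"tx":0,"ty":0,"tz":0,"spin":0},{"hand":0,"tx":0,"ty":0,"tz":0,"spin":0},{"hand":0,"tx":0,"ty":0,"tz":0,"spin":0},{"hand":0,"tx":0,"ty":0,"tz":0,"spin":0}]'
python3 -m creep '[{"hand":0,"tx":0,"ty":0,"tz":-0.03,"spin":0},{"hand":0,"tx":0,"ty":0,"tz":-0.05,"spin":0},{"hand":0,"tx":0,"ty":0,"tz":-0.06,"spin":0},{"hand":0,"tx":0,"ty":0,"tz":-0.06,"spin":0},{"hand":0,"tx":0,"ty":0,"tz":0,"spin":0}]'
python3 -m creep '[{"hand":0,"tx":0,"ty":0,"tz":0,"spin":0}]'
python3 -c "
from see import *
q=place(np.array([[-33.5,-30,0.]]),[595.8,-20.4,-.12]);print(q)
go(*q[0][:2],-.12)"
```

```text
time: 34.22
tool_pos: [634.2, -252.8, 22.7]
tcp_rot: [-3.139, -0.0, 1.346]
contact_force: [0.1, 0.6, -0.3]
grip_width: 75.6
finger_force: 0.0
time: 34.85
tool_pos: [635.4, -253.4, 25.7]
tcp_rot: [3.14, 0.001, 1.347]
contact_force: [-1.2, 1.2, 5.6]
grip_width: 49.9
finger_force: 30.0
time: 35.48
tool_pos: [636.9, -254.2, 231.3]
tcp_rot: [3.13, 0.003, 1.347]
contact_force: [0.2, -0.5, -2.2]
grip_width: 49.5
finger_force: 30.0
time: 35.6
tool_pos: [634.4, -252.9, 223.9]
tcp_rot: [-3.14, -0.0, 1.347]
contact_force: [0.1, -0.0, -1.7]
grip_width: 50.2
finger_force: 30.0
[[558.94954448 -46.17390013   0.        ]]
to (559,-46): tx 0.1848 ty -0.1195 spin 84.0  z now 223.9 yaw 1.347 q6 -0.27
```

```bash
python3 -m creep '[{"hand":0,"tx":0.037,"ty":-0.0239,"tz":0,"spin":0},{"hand":0,"tx":0.037,"ty":-0.0239,"tz":0,"spin":0},{"hand":0,"tx":0.037,"ty":-0.0239,"tz":0,"spin":0},{"hand":0,"tx":0.037,"ty":-0.0239,"tz":0,"spin":0},{"hand":0,"tx":0.037,"ty":-0.0239,"tz":0,"spin":0}]'
python3 -m creep '[{"hand":0,"tx":0,"ty":0,"tz":0,"spin":10.5},{"hand":0,"tx":0,"ty":0,"tz":0,"spin":10.5},{"hand":0,"tx":0,"ty":0,"tz":0,"spin":10.5},{"hand":0,"tx":0,"ty":0,"tz":0,"spin":10.5},{"hand":0,"tx":0,"ty":0,"tz":0,"spin":10.5}]'
python3 -m creep '[{"hand":0,"tx":0,"ty":0,"tz":0,"spin":10.5},{"hand":0,"tx":0,"ty":0,"tz":0,"spin":10.5},{"hand":0,"tx":0,"ty":0,"tz":0,"spin":10.5},{"hand":0,"tx":0,"ty":0,"tz":0,"spin":0},{"hand":0,"tx":0,"ty":0,"tz":0,"spin":0}]'
python3 -c "
from see import *
go(559,-46.2,-.12)"
```

```text
time: 36.22
tool_pos: [557.8, -44.8, 222.3]
tcp_rot: [-3.137, 0.0, 1.347]
contact_force: [0.5, 0.4, -1.4]
grip_width: 49.5
finger_force: 30.0
time: 36.85
tool_pos: [558.3, -46.0, 222.2]
tcp_rot: [-3.139, 0.004, 0.425]
contact_force: [0.0, 0.3, -0.5]
grip_width: 50.0
finger_force: 30.0
time: 37.48
tool_pos: [558.9, -46.1, 223.5]
tcp_rot: [-3.141, 0.002, -0.116]
contact_force: [-0.3, 0.7, -0.6]
grip_width: 49.6
finger_force: 30.0
to (559,-46): tx 0.0001 ty 0.0001 spin 0.3  z now 223.5 yaw -0.116 q6 1.47
```

```bash
python3 -m creep '[{"hand":0,"tx":0,"ty":0,"tz":0.04,"spin":0},{"hand":0,"tx":0,"ty":0,"tz":0.03,"spin":0},{"hand":0,"tx":0,"ty":0,"tz":0.015,"spin":0},{"hand":0,"tx":0,"ty":0,"tz":0.01,"spin":0},{"hand":0,"tx":0,"ty":0,"tz":0,"spin":0}]'
python3 -m creep '[{"hand":0,"tx":0,"ty":0,"tz":0.012,"spin":0},{"hand":0,"tx":0,"ty":0,"tz":0.008,"spin":0},{"hand":0,"tx":0,"ty":0,"tz":0.004,"spin":0},{"hand":0,"tx":0,"ty":0,"tz":0.002,"spin":0},{"hand":0,"tx":0,"ty":0,"tz":0,"spin":0}]'
python3 -m creep '[{"hand":0.63,"tx":0,"ty":0,"tz":0,"spin":0},{"hand":0.63,"tx":0,"ty":0,"tz":0,"spin":0},{"hand":0.63,"tx":0,"ty":0,"tz":0,"spin":0},{"hand":0.63,"tx":0,"ty":0,"tz":-0.02,"spin":0},{"hand":0.63,"tx":0,"ty":0,"tz":-0.04,"spin":0}]'
python3 -m creep '[{"hand":0.5,"tx":0,"ty":0,"tz":-0.05,"spin":0},{"hand":0.5,"tx":0,"ty":0,"tz":-0.03,"spin":0},{"hand":0.5,"tx":0,"ty":0,"tz":0,"spin":0},{"hand":0.5,"tx":0,"ty":0,"tz":0,"spin":0}]'
cat > m10.py <<'E'
from see import *
np.set_printoptions(precision=3,suppress=True)
C=grab('i')
q,e=fit(C,SHAL,[417,-322,-.03],"grey",1,("top",),8);print(q,e)
go(*q[:2],q[2]+np.pi/2)
E
python3 m10.py
```

```text
time: 38.1
tool_pos: [559.5, -46.3, 129.6]
tcp_rot: [3.141, 0.0, -0.119]
contact_force: [0.7, 0.7, 0.2]
grip_width: 49.8
finger_force: 30.0
time: 38.72
tool_pos: [559.5, -46.2, 103.6]
tcp_rot: [3.141, -0.0, -0.119]
contact_force: [-0.0, -0.3, -1.0]
grip_width: 49.8
finger_force: 30.0
time: 39.35
tool_pos: [558.4, -46.0, 162.8]
tcp_rot: [-3.141, 0.004, -0.119]
contact_force: [-0.3, -0.4, -0.0]
grip_width: 57.7
finger_force: 0.0
time: 39.85
tool_pos: [558.9, -46.1, 242.6]
tcp_rot: [-3.142, 0.002, -0.119]
contact_force: [-0.4, 0.2, 0.2]
grip_width: 45.8
finger_force: 0.0
[ 417.208 -322.583   -0.028] 0.008067665733064056
to (417,-323): tx -0.1077 ty 0.2914 spin 84.8  z now 242.1 yaw -0.119 q6 1.47
```

```bash
python3 -m creep '[{"hand":0.52,"tx":-0.018,"ty":0.0486,"tz":0,"spin":0},{"hand":0.52,"tx":-0.018,"ty":0.0486,"tz":0,"spin":0},{"hand":0.52,"tx":-0.018,"ty":0.0486,"tz":0,"spin":0},{"hand":0.52,"tx":-0.018,"ty":0.0486,"tz":0,"spin":0},{"hand":0.52,"tx":-0.018,"ty":0.0486,"tz":0,"spin":0}]'
python3 -m creep '[{"hand":0.52,"tx":-0.018,"ty":0.0486,"tz":0,"spin":0},{"hand":0.52,"tx":0,"ty":0,"tz":0,"spin":-10.2},{"hand":0.52,"tx":0,"ty":0,"tz":0,"spin":-10},{"hand":0.52,"tx":0,"ty":0,"tz":0,"spin":-10},{"hand":0.52,"tx":0,"ty":0,"tz":0,"spin":-10}]'
python3 -m creep '[{"hand":0.52,"tx":0,"ty":0,"tz":0,"spin":-10},{"hand":0.52,"tx":0,"ty":0,"tz":0,"spin":-10},{"hand":0.52,"tx":0,"ty":0,"tz":0,"spin":-10},{"hand":0.52,"tx":0,"ty":0,"tz":0,"spin":-10},{"hand":0.52,"tx":0,"ty":0,"tz":0,"spin":-10}]'
python3 -m creep '[{"hand":0.52,"tx":0,"ty":0,"tz":0,"spin":-5},{"hand":0.52,"tx":0,"ty":0,"tz":0,"spin":0},{"hand":0.52,"tx":0,"ty":0,"tz":0,"spin":0},{"hand":0.52,"tx":0,"ty":0,"tz":0,"spin":0}]'
cat > m11.py <<'E'
from see import *
np.set_printoptions(precision=3,suppress=True)
C=grab('j')
print("deep",fit(C,DEEP+[0,0,68],[596.4,-20.3,-.12],"grey",1,("top",),5))
go(417.2,-322.6,1.543)
a=C['top']['color'][150:340,290:530,::-1];cv2.imwrite('pics/h7.png',cv2.resize(a,(720,570),interpolation=2))
E
python3 m11.py
```

```text
time: 40.58
tool_pos: [439.9, -277.9, 242.5]
tcp_rot: [-3.141, 0.002, -0.119]
contact_force: [1.2, -0.0, -0.2]
grip_width: 47.6
finger_force: 0.0
time: 41.2
tool_pos: [417.1, -322.7, 242.3]
tcp_rot: [-3.139, 0.0, 0.588]
contact_force: [0.3, 0.3, 0.2]
grip_width: 47.9
finger_force: 0.0
time: 41.82
tool_pos: [417.2, -322.6, 242.3]
tcp_rot: [-3.14, -0.002, 1.461]
contact_force: [-0.1, -0.4, -0.3]
grip_width: 47.7
finger_force: 0.0
time: 42.32
tool_pos: [417.5, -322.9, 243.4]
tcp_rot: [-3.141, -0.0, 1.541]
contact_force: [0.7, 0.5, 1.2]
grip_width: 48.2
finger_force: 0.0
deep (array([595.443, -20.608,  -0.123]), np.float64(0.022624827466386055))
to (417,-323): tx 0.0003 ty -0.0003 spin -0.1  z now 243.6 yaw 1.542 q6 -0.77
```

View pics/h7.png

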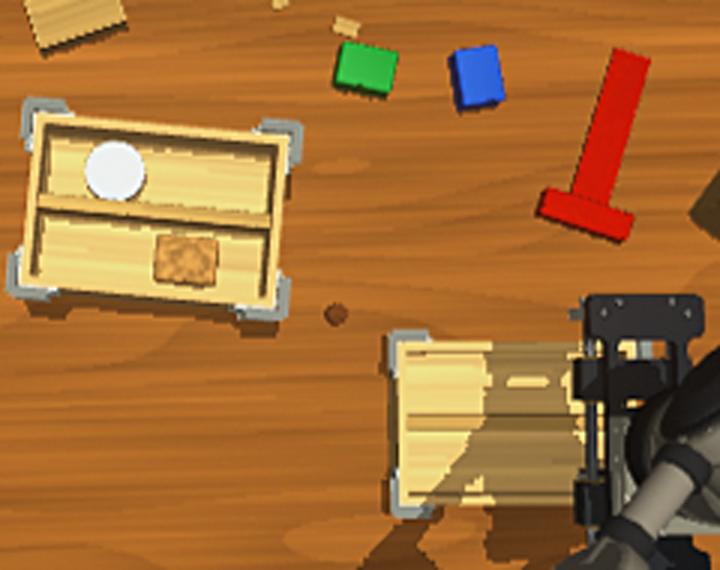

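The tin and the wax are both in the tray. Next, the shallow tray.

```bash
python3 -m creep '[{"hand":0.52,"tx":0,"ty":0,"tz":0.055,"spin":0},{"hand":0.52,"tx":0,"ty":0,"tz":0.06,"spin":0},{"hand":0.52,"tx":0,"ty":0,"tz":0.05,"spin":0},{"hand":0.52,"tx":0,"ty":0,"tz":0.035,"spin":0},{"hand":0.52,"tx":0,"ty":0,"tz":0.0182,"spin":0}]'
python3 -m creep '[{"hand":0.52,"tx":0,"ty":0,"tz":0,"spin":0},{"hand":0,"tx":0,"ty":0,"tz":0,"spin":0},{"hand":0,"tx":0,"ty":0,"tz":0,"spin":0},{"hand":0,"tx":0,"ty":0,"tz":0,"spin":0},{"hand":0,"tx":0,"ty":0,"tz":0,"spin":0}]'
python3 -m creep '[{"hand":0,"tx":0,"ty":0,"tz":-0.01,"spin":0},{"hand":0,"tx":0,"ty":0,"tz":-0.04,"spin":0},{"hand":0,"tx":0,"ty":0,"tz":-0.055,"spin":0},{"hand":0,"tx":0,"ty":0,"tz":-0.06,"spin":0},{"hand":0,"tx":0,"ty":0,"tz":-0.05,"spin":0}]'
python3 -m creep '[{"hand":0,"tx":0,"ty":0,"tz":-0.01,"spin":0},{"hand":0,"tx":0,"ty":0,"tz":0,"spin":0},{"hand":0,"tx":0,"ty":0,"tz":0,"spin":0}]'
python3 -c "
from see import *
go(596.1,-20.4,1.45)"
```

```text
time: 43.05
tool_pos: [416.8, -322.3, 23.4]
tcp_rot: [-3.14, -0.002, 1.542]
contact_force: [0.2, 0.2, 0.4]
grip_width: 47.6
finger_force: 0.0
time: 43.68
tool_pos: [417.7, -323.1, 25.9]
tcp_rot: [3.141, 0.001, 1.542]
contact_force: [1.4, -0.3, 0.6]
grip_width: 12.4
finger_force: 1.0
time: 44.3
tool_pos: [417.3, -322.6, 243.1]
tcp_rot: [3.141, 0.001, 1.542]
contact_force: [0.9, 0.6, -3.6]
grip_width: 11.8
finger_force: 30.0
time: 44.68
tool_pos: [416.7, -322.1, 248.1]
tcp_rot: [-3.138, -0.003, 1.542]
contact_force: [-0.5, 0.2, -4.4]
grip_width: 12.2
finger_force: 30.0
to (596,-20): tx 0.3067 ty 0.1707 spin 5.3  z now 248.1 yaw 1.542 q6 -0.78
```

```bash
python3 -m creep '[{"hand":0,"tx":0.02,"ty":0.0111,"tz":0,"spin":0},{"hand":0,"tx":0.04,"ty":0.0223,"tz":0,"spin":0},{"hand":0,"tx":0.045,"ty":0.025,"tz":0,"spin":0},{"hand":0,"tx":0.045,"ty":0.025,"tz":0,"spin":0},{"hand":0,"tx":0.045,"ty":0.025,"tz":0,"spin":0}]'
python3 -m creep '[{"hand":0,"tx":0.045,"ty":0.025,"tz":0,"spin":0},{"hand":0,"tx":0.035,"ty":0.0195,"tz":0,"spin":0},{"hand":0,"tx":0.02,"ty":0.0111,"tz":0,"spin":0},{"hand":0,"tx":0.0117,"ty":0.0066,"tz":0,"spin":0},{"hand":0,"tx":0,"ty":0,"tz":0,"spin":5.3}]'
python3 -m creep '[{"hand":0,"tx":0,"ty":0,"tz":0,"spin":0},{"hand":0,"tx":0,"ty":0,"tz":0,"spin":0},{"hand":0,"tx":0,"ty":0,"tz":0,"spin":0}]'
cat > m12.py <<'E'
from see import *
np.set_printoptions(precision=3,suppress=True)
go(596.1,-20.4,1.45)
z=get_obs()["tool_pos"][2]-25.5
C=grab('k')
P=SHAL+[0,0,z];q0=[596.1,-20.4,-.12]
for n in C:
    im=cv2.resize(C[n]["color"][:,:,::-1],None,fx=4,fy=4,interpolation=2)
    for X,col in((P,(0,255,0)),(DEEP+[0,0,68],(255,0,255))):
        cv2.polylines(im,[cv2.convexHull(np.round((proj(C[n],place(X,q0))+.5)*4).astype(np.int32))],1,col,1)
    u,v=(proj(C[n],[[596,-20,190]])[0]*4).astype(int)
    c=im[max(0,v-260):v+260,u-230:u+230]; globals()[n]=cv2.resize(c,(400,452))
cv2.imwrite('pics/h8.png',np.hstack([top,side]))
E
python3 m12.py
```

```text
time: 45.3
tool_pos: [531.4, -129.4, 248.2]
tcp_rot: [-3.138, -0.001, 1.542]
contact_force: [0.0, -0.3, -3.7]
grip_width: 12.1
finger_force: 30.0
time: 45.92
tool_pos: [596.7, -21.1, 249.5]
tcp_rot: [-3.14, 0.0, 1.448]
contact_force: [-0.9, -1.3, -3.5]
grip_width: 11.4
finger_force: 30.0
time: 46.3
tool_pos: [596.6, -21.7, 250.4]
tcp_rot: [3.142, 0.0, 1.45]
contact_force: [0.1, 0.3, -3.3]
grip_width: 11.5
finger_force: 30.0
to (596,-20): tx 0.0012 ty -0.0007 spin 0.0  z now 250.4 yaw 1.450 q6 -0.04
```

View pics/h8.png

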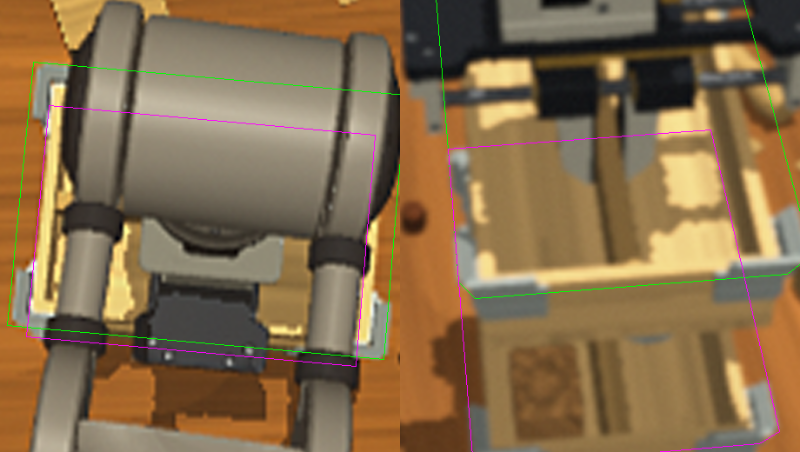

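```bash
python3 -m creep '[{"hand":0,"tx":0.0016,"ty":-0.0005,"tz":0.02,"spin":0},{"hand":0,"tx":0,"ty":0,"tz":0.03,"spin":0},{"hand":0,"tx":0,"ty":0,"tz":0.02,"spin":0},{"hand":0,"tx":0,"ty":0,"tz":0.003,"spin":0},{"hand":0,"tx":0,"ty":0,"tz":0,"spin":0}]'
python3 -m creep '[{"hand":0,"tx":0,"ty":0,"tz":0.004,"spin":0},{"hand":0,"tx":0,"ty":0,"tz":0.004,"spin":0},{"hand":0,"tx":0,"ty":0,"tz":0,"spin":0}]'
python3 -m creep '[{"hand":0,"tx":0,"ty":0,"tz":0.003,"spin":0},{"hand":0,"tx":0,"ty":0,"tz":0.002,"spin":0},{"hand":0,"tx":0,"ty":0,"tz":0,"spin":0}]'
```

```text
time: 47.02
tool_pos: [596.8, -19.7, 178.1]
tcp_rot: [3.141, 0.0, 1.45]
contact_force: [-0.4, -0.3, -3.3]
grip_width: 11.7
finger_force: 30.0
time: 47.4
tool_pos: [596.3, -19.5, 169.2]
tcp_rot: [-3.141, 0.0, 1.45]
contact_force: [0.2, -0.4, -4.7]
grip_width: 11.8
finger_force: 30.0
time: 47.78
tool_pos: [596.4, -19.5, 164.2]
tcp_rot: [-3.141, 0.0, 1.45]
contact_force: [0.6, -0.5, -3.4]
grip_width: 11.9
finger_force: 30.0
```

```bash
python3 -m creep '[{"hand":0,"tx":0,"ty":0,"tz":0.002,"spin":0},{"hand":0,"tx":0,"ty":0,"tz":0.002,"spin":0},{"hand":0,"tx":0,"ty":0,"tz":0.001,"spin":0},{"hand":0,"tx":0,"ty":0,"tz":0,"spin":0}]'
```

```text
time: 48.28
tool_pos: [596.4, -19.6, 159.9]
tcp_rot: [3.141, 0.0, 1.45]
contact_force: [-2.7, 0.6, 1.0]
grip_width: 11.7
finger_force: 30.0
```

```bash
python3 -m creep '[{"hand":0,"tx":0,"ty":0,"tz":0.0008,"spin":0},{"hand":0,"tx":0,"ty":0,"tz":0,"spin":0},{"hand":0.45,"tx":0,"ty":0,"tz":0,"spin":0},{"hand":0.45,"tx":0,"ty":0,"tz":0,"spin":0},{"hand":0.45,"tx":0,"ty":0,"tz":0,"spin":0}]'
python3 -m creep '[{"hand":0.45,"tx":0,"ty":0,"tz":-0.02,"spin":0},{"hand":0.45,"tx":0,"ty":0,"tz":-0.05,"spin":0},{"hand":0.45,"tx":0,"ty":0,"tz":-0.05,"spin":0},{"hand":0.45,"tx":0.05,"ty":-0.02,"tz":0,"spin":0},{"hand":0.45,"tx":0.06,"ty":-0.02,"tz":0,"spin":0}]'
python3 -m creep '[{"hand":0.45,"tx":0.06,"ty":-0.02,"tz":0,"spin":0},{"hand":0.45,"tx":0.06,"ty":-0.02,"tz":0,"spin":0},{"hand":0.45,"tx":0.05,"ty":-0.02,"tz":0,"spin":0},{"hand":0.45,"tx":0,"ty":0,"tz":0,"spin":0}]'
cat > m13.py <<'E'
from see import *
np.set_printoptions(precision=3,suppress=True)
C=grab('z')
print(fit(C,SHAL+[0,0,134],[596.4,-20.3,-.12],"grey",1,("top",),5),fit(C,SHAL+[0,0,134],[596.4,-20.3,-.12],"grey",1,("side",),5))
a=C['top']['color'][140:330,250:470,::-1];b=C['side']['color'][120:340,270:430,::-1]
cv2.imwrite('pics/h9.png',np.hstack([cv2.resize(a,(440,380),interpolation=2),cv2.resize(b,(276,380),interpolation=2)]))
E
python3 m13.py
```

```text
time: 48.9
tool_pos: [596.6, -19.6, 158.4]
tcp_rot: [3.141, 0.0, 1.45]
contact_force: [0.5, -0.4, -0.7]
grip_width: 37.5
finger_force: 0.0
time: 49.52
tool_pos: [570.2, 94.1, 279.1]
tcp_rot: [3.14, -0.0, 1.447]
contact_force: [0.2, 0.3, -0.6]
grip_width: 41.6
finger_force: 0.0
time: 50.02
tool_pos: [530.0, 271.8, 278.3]
tcp_rot: [-3.141, -0.001, 1.455]
contact_force: [0.7, -1.4, 0.5]
grip_width: 40.9
finger_force: 0.0
(array([594.489, -19.883,  -0.122]), np.float64(0.024242047934148192)) (array([593.036, -34.74 ,  -0.125]), np.float64(0.06708838267173678))
```

View pics/h9.png

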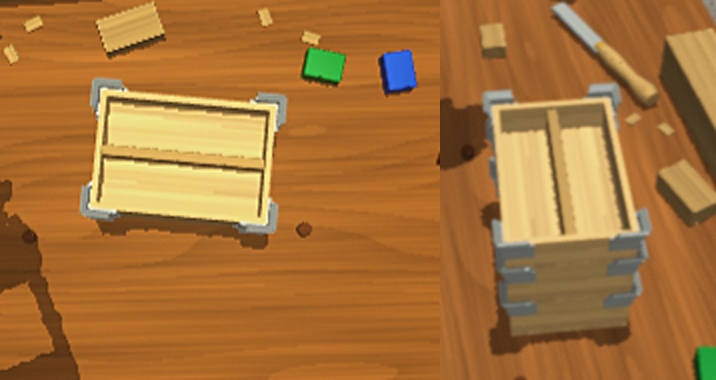

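The stack stands level, with the crate, deep tray and shallow tray nested and the robot clear. I'll hand it in.

```bash
python3 -c "
from plant import close_job
print(close_job())"
```

```text
the job is handed in; nothing more can be done
None
```

The sharpening kit is packed and handed in: both stones are in their own slots, the deep tray is on the crate with the tin and wax inside, and the shallow tray closes it on top; no guide or third stone was in view, and the last picture shows the stack level.

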